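Lock a handle blank in the ratchet clamp

ROBOT

A 6-joint arm with a two-finger parallel gripper is mounted at the origin on the work surface. World frame = base frame: x ahead of the robot, y to its left, z up, the work surface at z = 0. Lengths are in m, angles in rad, forces in N, time in s.
With the tool pointing down it reaches from about 0.4 to 0.825 m from the base axis. Payload 7 kg.
Tool frame: the origin (TCP) lies on the centre line of the jaws, within the pads' length; the fingertips stand 22 mm ahead of it and the grasp point (between the pads) lies 3 mm ahead of it; z points along the fingers, y is the line along which they close (so a half turn about z gives the same grasp; the last joint's range is limited). The gripper opens to 88 mm and grips with 3 to 60 N. Pads are 19 mm wide; open, the fingers measure 130 mm over their backs; the gripper's body (78 mm by 193 mm) begins 47 mm behind the grasp point.
Start: joints at [1.422, 0.359, 0.012, 0, -1.224, -0.288], TCP at [0.286, 0.612, 0.215] pointing down, gripper open.
Joint ranges: [-3.07, 3.07], [-1.43, 2.12], [-1.02, 1.25], [-3.03, 1.67], [-3.05, -0], [-3.03, 3.03]. Speed limits (rad/s): [2.39, 2.39, 3.01, 3.14, 3.14, 3.14].

INTERFACE

Orientations are given as [roll, pitch, yaw] about the fixed x, y, z axes, in that order (R = Rz(yaw) Ry(pitch) Rx(roll)).
In Python, from station import monitor, viewer, order gives the robot as it stands. The module is installed in compiled form; this text tells all that it offers.
- The arm moves only by the tool servo_tool, never from a script. Its argument "targets" is a list of rows, each an object with "angular": the turn, a rotation vector about the tool's x, y, z in degrees, a list of three; "xyz": the shift along the tool's x, y, z in cm, a list of three; "claw": the finger opening in cm, from 0 to 8.76. A call has 1 to 20 rows; each row shifts and turns the commanded pose from where the row before left it, along the tool's axes as they then stand; what a row does not reach is not made up. A row lasts 1/10 s, in which the tool goes at most 50 mm and 8.59 degrees, less where a joint would pass 70% of its speed; a pose out of reach is approached as far as the arm can. A call is refused whole if a number of a shift passes 5 or a number of a turn 8.59, either way. A call with a gripper value outside its range is refused whole. The fingers move at their own pace and stop on an object; "force" is the grip in N (left out, the last holds). Time passes only in rows, so rows that do not move let the fingers close. It gives the time, the measured TCP pose, the force, the opening and the grip force at its end, in the units of the state.
- monitor.get_state(): the state, without advancing time (a new reading comes with each control period).
- viewer.grab_frame(name): name is "scene" or "side" or "wrist"; returns a dict with "color" (384x512x3 uint8, blue, green, red), "fovy" (degrees; the focal length in pixels is half the picture's height over the tangent of half this angle, whatever the lens; pixels are square), "cx", "cy" (the principal point, pixels), "R" (3x3) and "t" (3): a world point X has camera coordinates R X + t. Camera axes: x right, y down, z forward; pixel columns grow to the right and rows downward; lengths in m; the calibration is good to about 2 mm. A picture is of the moment at which its call begins. There is no depth.
- order.job_done(): hands the job in; it is judged then, once.
The state is a dict: "t": time; "q": joint angles; "qd": joint speeds; "joint_efforts": joint torques, N m; "eef_pos": TCP position; "ee_rot": TCP orientation; "force": force on the tool from outside, world axes, zero at the start; "moment": the same for the moment, N m; "width": finger opening in m; "gripper_force": force on a finger pad.
Only numpy, scipy, OpenCV 4.12 (cv2) and the standard library are available. Lean on these libraries where they do the work, as an engineer would, in place of code of your own. Each camera call takes 0.05 s, during which the arm holds its last target. There are 200 camera calls.

TASK

The blue scissor clamp has been left locked shut and empty. Press the red paddle at the end of its fixed handle down, sideways to the way the handles close, so that the ratchet lets go and the clamp springs open; then lay the dark round blank in the ribbed bed, lying along it with one end well in between the rubber jaw pads, and let go of it without letting it roll off. Finally squeeze the handles together until the ratchet teeth hold the dark blank clamped, and leave the pale blank in its rack and the other things standing where they are.

Things in the scene. Friction and masses are not known exactly. Their poses are not given: they have to be found in the camera images.
- clamp: Fixed plywood board 425 x 116 x 12 mm with a blue scissor clamp lying flat on it (jaws and handles move in the horizontal plane). Origin on the table below the clamp's pivot; x runs from the pivot towards jaws and bed (board x -205 to 220 mm), handles to -x, z up. Handles and jaw arms are bars 12 mm thick, 34 to 54 mm above the table; the pivot post is 26 mm across, 63 mm high.
- handle (a joint): Moving half of the clamp, rad: 0 fully open (jaw gap 41 mm), grows as handles and jaws close, stop at 0.315. A light spring opens it. Ratchet teeth catch and hold it at about 0.19, 0.24 and 0.29 (all hold a blank). With the blank in the jaws the pad touches it at about 0.17. Squeezing at squeeze_point takes 15 to 25 N. At the start it is locked on a tooth.
- squeeze_point (a point): Where to squeeze: fixed point at clamp (-75, 3, 44) mm, midway between the handles' outer faces when fully closed (32 mm apart here; about 55 mm when open). Fingers closing along clamp y centred here shut the clamp. The fixed handle's outer face is at clamp y = 19 mm. Board top is 32 mm below this point; 44 mm to -x the ratchet bar crosses, up to 63 mm above the table.
- moving_grip (a point): Centre of the moving handle bar, 75 mm behind the pivot, 44 mm above the table; its outer face is 6 mm further to clamp -y. Moves to clamp +y as the handle closes.
- press_point (a point): Centre of the top of the red thumb paddle, 56 (x) x 30 (y) mm, at the end of the fixed handle: clamp (-167, 16, 51) mm at rest. It rocks on a cross hinge 69 mm nearer the pivot. Pressing here straight down 9 to 11 mm, with 3 to 6 N, frees the teeth; hard stop at 10 mm (wide tip) to 13 mm; a spring lifts it again. Hold it down half a second while the clamp springs open.
- paddle (a joint): Rocking angle of the red paddle, rad: 0 at rest, grows as its end is pressed down, teeth free above about 0.13, stop at 0.2.
- pad (a joint): Spring-loaded black rubber pad of the moving jaw (30 x 22 mm, clamp x 62 to 92 mm, 34 to 56 mm above the table): how far it is pushed back, m; 0 free, stop at 0.010. Above 0 while it presses on the blank. The fixed rubber jaw face opposite is at clamp y = -15 mm, x 60 to 94 mm.
- bed_point (a point): Where the blank's centre belongs: clamp (134, 0, 44) mm, the blank along clamp x, its end then past the whole jaw pads; up to 15 mm further out is fine. The bed is four cross ribs with shallow V tops at clamp x = 75, 100, 174, 199 mm, each 12 mm wide, 47 mm across, 35 mm high; between x 106 and 168 mm fingers can go down to 13 mm above the table.
- blank_dark: Dark brown round wooden blank for a tool handle, 28 mm diameter, 150 mm long, about 80 g, along its own x axis; it rolls easily. Starts in either place of the rack. Origin on its surface; use its centre point.
- blank_dark_center (a point): Centre of the dark blank, on its axis; 44 mm above the table both in the rack and in the bed.
- blank_pale: Pale round wooden blank of the same size, in the other place of the rack. To be left there.
- rack: Fixed wooden stock rack 150 x 128 mm, base 12 mm thick; origin on the table below its middle. The two blanks lie along its x, at y -32 and 32 mm (36 mm clear between them), on V ribs at x -52 and 52 mm, 35 mm high; between the ribs fingers can go down to 13 mm above the table.
- mallet: Turned wooden mallet standing on its head, 84 mm across, 215 mm high; a bystander, leave it alone. Origin at its underside.
- chisel_wide: Chisel with a dark wooden handle, 260 mm long, lying beyond the clamp; a bystander, leave it alone. Origin at its underside.
- chisel_narrow: Chisel with a yellow handle, 260 mm long, lying beyond the clamp; a bystander, leave it alone. Origin at its underside.
- oil_jar: Closed amber glass jar, 64 mm across, 85 mm high; a bystander, leave it alone. Origin at its underside.
- bowl: Small wooden bowl, 110 mm across; a bystander, leave it alone. Origin at its underside.
- brush: Bench brush lying right of the clamp; a bystander, leave it alone. Origin at its underside.
- offcut: Pale wooden offcut, 70 x 45 x 40 mm; a bystander, leave it alone. Origin at its underside.
There are look-alikes about, which are no part of the job. Leave any orange look-alike of the blank_dark alone.

How it is judged:
By the outcome, as a careful person would: the job done as asked, in the order asked, and still so for the second after the job is handed in, with the robot touching nothing.
It also fails if it takes over 64 s, if anything falls off the work surface, if the arm or the gripper's body presses on something with over 40 N, if the wrist force passes 120 N, or if a joint passes its speed limit or range.

## Working session

There is one attempt and no reset: what is moved stays moved. The work goes in short steps, Python scripts to look and compute and a tool call to move; the robot and the scene stay as the last step left them, time stands still between calls to the robot, and variables do not carry over. Pictures are saved under pics/ and viewed, at most 10 in all, crops included, and the job is handed in when it is done.

Besides the shell and the picture viewer there is one more tool, called after "Emit:" as a command line: name --argument value ..., lists and objects as JSON in quotes. servo_tool: Moves the arm, as the interface text tells. Its arguments: {"type":"object","properties":{"targets":{"type":"array"},"force":{"type":"number"}},"required":["targets"]}

```bash
mkdir -p pics; cat > h.py <<'E'
import numpy as np, cv2
from station import monitor, viewer, order
from scipy.spatial.transform import Rotation as Ro
def grab(n):
    f=viewer.grab_frame(n); f['f']=f['color'].shape[0]/2/np.tan(np.radians(f['fovy'])/2); return f
def ray(f,u,v):
    R=np.array(f['R']);t=np.array(f['t'])
    return -R.T@t, R.T@np.array([(u-f['cx'])/f['f'],(v-f['cy'])/f['f'],1.])
def plane(f,u,v,z):
    o,d=ray(f,u,v); return o+d*(z-o[2])/d[2]
def tri(obs):
    A=np.zeros((3,3));b=np.zeros(3)
    for f,u,v in obs:
        o,d=ray(f,u,v);d=d/np.linalg.norm(d);P=np.eye(3)-np.outer(d,d);A+=P;b+=P@o
    X=np.linalg.solve(A,b)
    return X,[np.round(np.array(proj(f,X))-(u,v),1) for f,u,v in obs]
def proj(f,X):
    c=np.array(f['R'])@X+np.array(f['t']); return c[0]/c[2]*f['f']+f['cx'],c[1]/c[2]*f['f']+f['cy']
E
python3 - <<'E'
from h import *
import pickle
fs={n:grab(n) for n in('scene','side','wrist')}
pickle.dump(fs,open('f0.pkl','wb'))
for n,f in fs.items():
    print(n,f['fovy'],f['cx'],f['cy'],np.round(-np.array(f['R']).T@f['t'],3),np.round(np.array(f['R'])[2],2))
cv2.imwrite('pics/scene0.png',cv2.resize(fs['scene']['color'],(800,600),interpolation=cv2.INTER_CUBIC))
cv2.imwrite('pics/side0.png',cv2.resize(fs['side']['color'],(800,600),interpolation=cv2.INTER_CUBIC))
print(monitor.get_state())
E
```

```text
scene 56.59753633387658 252.7089179906323 196.46864468134947 [1.225 0.427 1.098] [-0.51 -0.32 -0.8 ]
side 48.79497177847273 258.803880434016 192.63772907027044 [-0.039 -0.975  0.763] [ 0.44  0.72 -0.53]
wrist 69.21498977437604 254.36820024373094 191.60002526064392 [0.351 0.581 0.384] [-0.24  0.11 -0.96]
{'t': 0.15, 'q': array([ 1.42209442e+00,  3.59188068e-01,  1.12580545e-02, -2.53265563e-04,
       -1.22408717e+00, -2.88074373e-01]), 'qd': array([-0.00046662, -0.00083903,  0.00213129,  0.00353826,  0.00059866,
        0.00086785]), 'joint_efforts': array([-1.16631476e-03, -5.83276820e+01,  2.93291312e+01,  7.00116053e+00,
        8.83649656e-03, -9.98072733e-05]), 'eef_pos': array([0.28541775, 0.61125945, 0.21395543]), 'ee_rot': array([ 3.14035445e+00, -1.18578373e-04, -4.36862417e-01]), 'force': array([0.52684871, 0.00731793, 0.65539074]), 'moment': array([ 0.02705363,  0.00049821, -0.03946851]), 'gripper_force': 0.0, 'width': 0.087416750832507}
```

View pics/scene0.png

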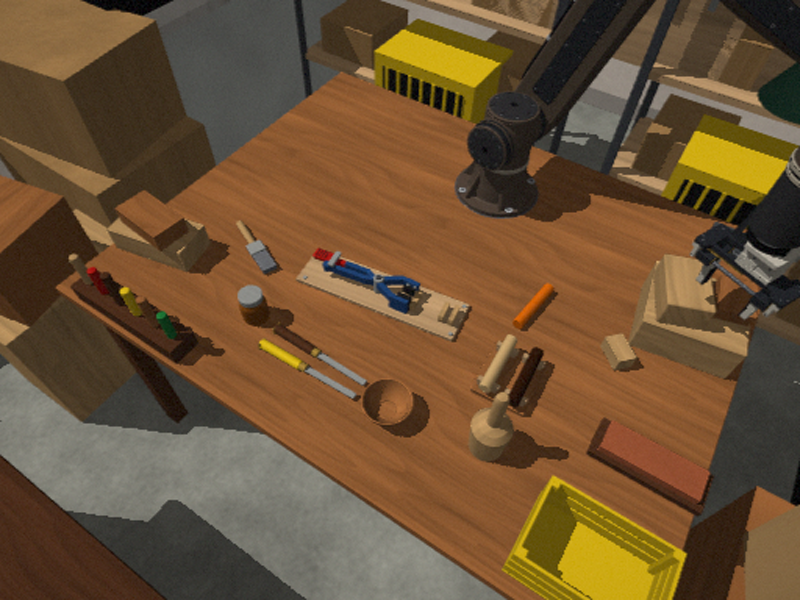

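View pics/side0.png

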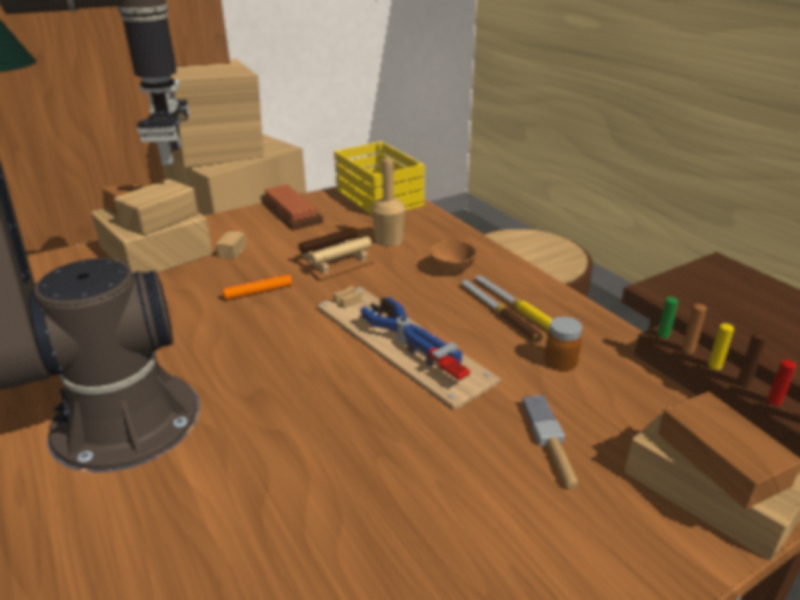

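The scene view (800 px scale) shows the clamp: paddle ~(325,258), pivot ~(380,280), bed ~(447,312). Candidates for the wanted blank:
- dark blank in the rack (527,376): matches the description
- pale blank (498,363): leave
- orange rod (533,306): look-alike, leave
- dark chisel handle (293,338) and dark tool handles in the stand at left: not in the rack

The side view shows the same things: dark blank (330,243), paddle (448,362). The mallet stands close to the rack.

```bash
cat > m.py <<'E'
from h import *
import pickle
fs=pickle.load(open('f0.pkl','rb'))
roi={'scene':dict(board=(290,235,475,345),blank=(470,325,555,420)),'side':dict(board=(312,280,505,410),blank=(290,225,378,282))}
vis=[]
for n in('scene','side'):
    f=fs[n];im=f['color'];hsv=cv2.cvtColor(im,cv2.COLOR_BGR2HSV)
    for k,(x0,y0,x1,y1) in roi[n].items():
        x0,y0,x1,y1=[int(a*.64) for a in(x0,y0,x1,y1)]
        c=im[y0:y1,x0:x1]; vis.append((n,k,cv2.resize(c,(400,300),interpolation=cv2.INTER_CUBIC)))
        h=hsv[y0:y1,x0:x1]
        def comp(m,nm):
            m=m.astype(np.uint8)
            cs,_=cv2.findContours(m,cv2.RETR_EXTERNAL,cv2.CHAIN_APPROX_NONE)
            c=max(cs,key=cv2.contourArea)+np.array([x0,y0]);r=cv2.minAreaRect(c)
            M=cv2.moments(c)
            print(n,nm,'area',M['m00'],'cen',round(M['m10']/M['m00'],1),round(M['m01']/M['m00'],1),'rect',np.round(cv2.boxPoints(r),1).tolist())
            return c
        H,S,V=h[...,0].astype(int),h[...,1].astype(int),h[...,2].astype(int)
        if k=='board':
            comp(((H<6)|(H>172))&(S>150)&(V>80),'red')
            comp((H>100)&(H<130)&(S>100),'blue')
            m=((S<145)&(V>120))|((H>100)&(H<130)&(S>60))|(((H<6)|(H>172))&(S>180)&(V>80))
            c=comp(m,'board'); hull=cv2.convexHull(c)
            print(cv2.approxPolyDP(hull,3,True)[:,0].tolist())
        else:
            comp((V<75),'dark'); comp((S<150)&(V>120),'pale')
a=np.vstack([np.hstack([v[2] for v in vis[:2]]),np.hstack([v[2] for v in vis[2:]])])
cv2.imwrite('pics/crops.png',a)
E
python3 m.py
```

```text
scene red area 59.0 cen 206.1 162.7 rect [[199.60000610351562, 164.1999969482422], [201.6999969482422, 157.89999389648438], [213.10000610351562, 161.6999969482422], [211.0, 168.0]]
scene blue area 206.0 cen 253.0 186.4 rect [[237.0, 189.0], [246.39999389648438, 170.1999969482422], [268.3999938964844, 181.1999969482422], [259.0, 200.0]]
scene board area 2367.0 cen 243.8 186.4 rect [[188.60000610351562, 179.10000610351562], [198.60000610351562, 153.1999969482422], [300.79998779296875, 193.0], [290.70001220703125, 218.89999389648438]]
[[189, 178], [203, 159], [216, 160], [300, 195], [286, 216]]
scene dark area 698.5 cen 336.9 243.5 rect [[311.79998779296875, 254.39999389648438], [331.0, 216.0], [357.79998779296875, 229.39999389648438], [338.6000061035156, 267.79998779296875]]
scene pale area 231.5 cen 318.0 230.3 rect [[303.20001220703125, 244.39999389648438], [322.5, 211.1999969482422], [330.6000061035156, 215.89999389648438], [311.3999938964844, 249.10000610351562]]
side red area 136.5 cen 289.6 234.3 rect [[278.29998779296875, 230.8000030517578], [284.29998779296875, 223.899993896484
[... 154 characters left out ...]
0001220703125, 219.60000610351562], [278.20001220703125, 227.60000610351562]]
side board area 3261.5 cen 263.6 221.7 rect [[200.89999389648438, 196.8000030517578], [222.0, 167.89999389648438], [322.20001220703125, 241.0], [301.1000061035156, 269.8999938964844]]
[[203, 194], [223, 183], [250, 189], [320, 244], [289, 261]]
side dark area 168.0 cen 210.2 153.7 rect [[190.89999389648438, 155.6999969482422], [227.39999389648438, 143.89999389648438], [229.5, 150.5], [193.10000610351562, 162.3000030517578]]
side pale area 333.5 cen 218.9 160.5 rect [[197.8000030517578, 161.39999389648438], [236.10000610351562, 149.10000610351562], [241.10000610351562, 164.6999969482422], [202.8000030517578, 177.0]]
```

View pics/crops.png

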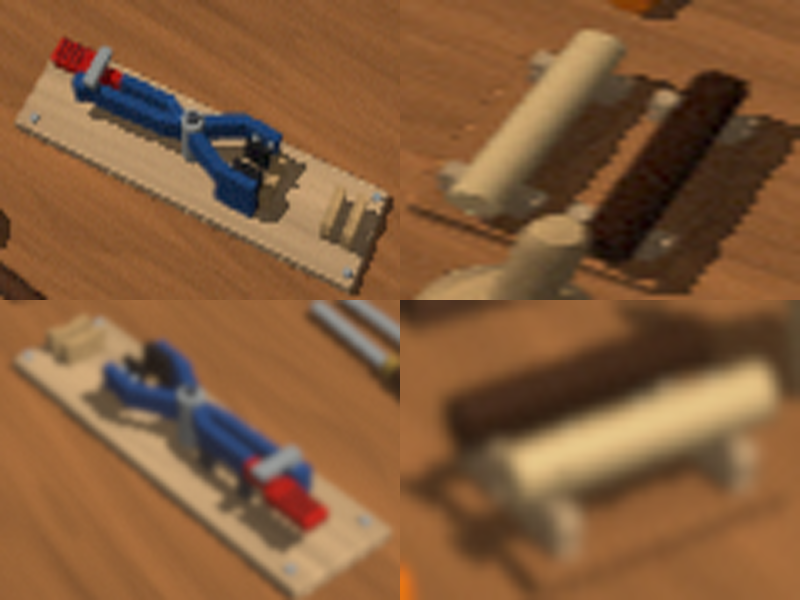

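The close crop confirms the choice. The dark brown blank lies in the rack place farther from the pale one's side-view front, and the mallet head is beside the pale/dark ends. Board corners are visible in both views. Next I compute the rough poses.

```bash
python3 - <<'E'
from h import *
import pickle
fs=pickle.load(open('f0.pkl','rb'));s,d=fs['scene'],fs['side']
for n,(f,P) in dict(scene=(s,[(189,178.5),(301,195),(290.5,218)]),side=(d,[(203,194.5),(230,184),(289.5,260.5),(319,243)])).items():
    print(n,[np.round(plane(f,u,v,.012)[:2],4).tolist() for u,v in P])
print('paddle',tri([(s,206.1,162.7),(d,289.6,234.3)]))
# pivot post top: crops
sp=(290*.64+190/400*118,235*.64+118/300*70);dp=(312*.64+190/400*123,280*.64+95/300*83)
print('pivot',sp,dp,tri([(s,*sp),(d,*dp)]))
# dark blank ends (axis) from crops: scene, side
c=lambda x0,y0,w,h,x,y:(x0+x/400*w,y0+y/300*h)
sa=[c(300,208,55,60,315,85),c(300,208,55,60,212,245)]
da=[c(185,144,56,36,64,118)]
print('dark end tri', [np.round(plane(s,*p,.044),3) for p in sa],[np.round(plane(d,*p,.044),3) for p in da])
print('mallet top tri',tri([(s,498*.64,400*.64),(d,388*.64,160*.64)]))
E
```

```text
scene [[0.6014, -0.2578], [0.4258, 0.1479], [0.54, 0.1666]]
side [[0.4265, 0.1375], [0.5351, 0.15], [0.4801, -0.2845], [0.5931, -0.2678]]
paddle (array([ 0.51970396, -0.23005285,  0.04752111]), [array([ 0.5, -0.1]), array([0.7, 0.1])])
pivot (241.64999999999998, 177.93333333333334) (258.105, 205.48333333333335) (array([ 0.51336542, -0.06853571,  0.05449846]), [array([-0.4,  0.1]), array([-0.5, -0.1])])
dark end tri [array([0.482, 0.343, 0.044]), array([0.623, 0.356, 0.044])] [array([0.487, 0.337, 0.044])]
mallet top tri (array([0.72820142, 0.34263618, 0.20855317]), [array([ 0.7, -0.3]), array([0.5, 0.2])])
```

Poses agree: the paddle is at z≈0.048 (expected 0.051), the board is 117 mm wide, and the clamp yaw is about 98°. Now I move to a viewpoint over the space between rack and clamp.

Emit:
servo_tool --targets '[{"angular":[0,0,0],"xyz":[0,0,-2.2],"claw":8.7},{"angular":[0,0,0],"xyz":[0,0,-2.2],"claw":8.7},{"angular":[0,0,0],"xyz":[0,0,-2.2],"claw":8.7},{"angular":[0,0,5.7],"xyz":[0,0,0],"claw":8.7},{"angular":[0,0,5.7],"xyz":[0,0,0],"claw":8.7},{"angular":[0,0,5.7],"xyz":[0,0,0],"claw":8.7},{"angular":[0,0,5.7],"xyz":[0,0,0],"claw":8.7},{"angular":[0,0,5.7],"xyz":[0,0,0],"claw":8.7},{"angular":[0,0,5.7],"xyz":[0,0,0],"claw":8.7},{"angular":[0,0,5.7],"xyz":[0,0,0],"claw":8.7},{"angular":[0,0,5.7],"xyz":[0,0,0],"claw":8.7},{"angular":[0,0,5.7],"xyz":[0,0,0],"claw":8.7},{"angular":[0,0,5.7],"xyz":[0,0,0],"claw":8.7}]'

```text
t: 1.45
eef_pos: [0.2855, 0.6114, 0.2802]
ee_rot: [3.141, -0.001, -1.436]
force: [-0.6, -0.3, 0.0]
width: 0.0869
gripper_force: 0.0
```

Emit:
servo_tool --targets '[{"angular":[0,0,0],"xyz":[1.5,-0.5,0],"claw":8.7},{"angular":[0,0,0],"xyz":[3.0,-1.0,0],"claw":8.7},{"angular":[0,0,0],"xyz":[3.2,-1.2,0],"claw":8.7},{"angular":[0,0,0],"xyz":[3.2,-1.2,0],"claw":8.7},{"angular":[0,0,0],"xyz":[3.2,-1.2,0],"claw":8.7},{"angular":[0,0,0],"xyz":[3.2,-1.2,0],"claw":8.7},{"angular":[0,0,0],"xyz":[3.2,-1.2,0],"claw":8.7},{"angular":[0,0,0],"xyz":[3.2,-1.2,0],"claw":8.7},{"angular":[0,0,0],"xyz":[3.2,-1.2,0],"claw":8.7},{"angular":[0,0,0],"xyz":[3.2,-1.2,0],"claw":8.7},{"angular":[0,0,0],"xyz":[3.2,-1.2,0],"claw":8.7},{"angular":[0,0,0],"xyz":[3.2,-1.2,0],"claw":8.7},{"angular":[0,0,0],"xyz":[3.0,-1.0,0],"claw":8.7},{"angular":[0,0,0],"xyz":[3.0,-1.0,0],"claw":8.7},{"angular":[0,0,0],"xyz":[1.5,-0.5,0],"claw":8.7},{"angular":[0,0,0],"xyz":[0,0,0],"claw":8.7},{"angular":[0,0,0],"xyz":[0,0,0],"claw":8.7}]'

```text
t: 3.15
eef_pos: [0.5049, 0.1978, 0.2806]
ee_rot: [3.141, 0.0, -1.432]
force: [0.6, 0.1, -0.5]
width: 0.0869
gripper_force: 0.0
```

```bash
python3 - <<'E'
from h import *
import pickle
f=grab('wrist');pickle.dump(f,open('w1.pkl','wb'))
cv2.imwrite('pics/w1.png',cv2.resize(f['color'],(800,600),interpolation=cv2.INTER_CUBIC))
s=monitor.get_state();print(s['t'],s['eef_pos'],s['ee_rot'],s['q'])
E
```

```text
3.2 [0.50480731 0.19829791 0.28060349] [ 3.14151762e+00  1.56536260e-04 -1.43124782e+00] [ 7.35629183e-01  1.02207146e-01 -1.74572672e-01 -1.78455898e-04
 -1.29399072e+00 -5.96031899e-01]
```

View pics/w1.png

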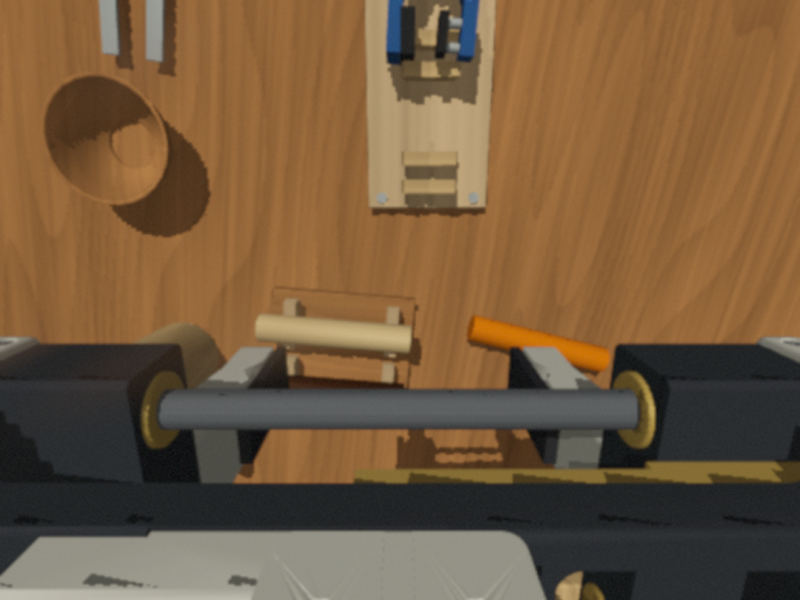

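The wrist view shows the pale blank (335,333), with the dark one behind it hidden by the gripper. The orange rod is at (540,343), the bed ribs at (430,158) and (430,187), and the board's end corners at (370,209) and (485,209). I move on towards the clamp for a second view.

Emit:
servo_tool --targets '[{"angular":[0,0,0],"xyz":[2,0,0],"claw":4},{"angular":[0,0,0],"xyz":[3.5,0,0],"claw":0},{"angular":[0,0,0],"xyz":[3.5,0,0],"claw":0},{"angular":[0,0,0],"xyz":[3.5,0,0],"claw":0},{"angular":[0,0,0],"xyz":[3.5,0,0],"claw":0},{"angular":[0,0,0],"xyz":[2,0,0],"claw":0},{"angular":[0,0,0],"xyz":[0,0,0],"claw":0},{"angular":[0,0,0],"xyz":[0,0,0],"claw":0}]'

```text
t: 4.0
eef_pos: [0.5299, 0.0204, 0.2806]
ee_rot: [3.142, 0.0, -1.431]
force: [0.2, 1.3, -0.1]
width: 0.0285
gripper_force: 0.0
```

```bash
python3 - <<'E'
from h import *
import pickle
f=grab('wrist');pickle.dump(f,open('w2.pkl','wb'))
cv2.imwrite('pics/w2.png',cv2.resize(f['color'],(800,600),interpolation=cv2.INTER_CUBIC))
s=monitor.get_state();print(s['t'],s['eef_pos'],s['ee_rot'],s['q'])
E
```

```text
4.05 [0.52993722 0.02071983 0.28058051] [ 3.14153711e+00  2.23893295e-04 -1.43076490e+00] [ 4.08937524e-01  8.13170663e-02 -1.98072178e-01 -2.39906401e-04
 -1.29140115e+00 -2.68839927e-01]
```

View pics/w2.png

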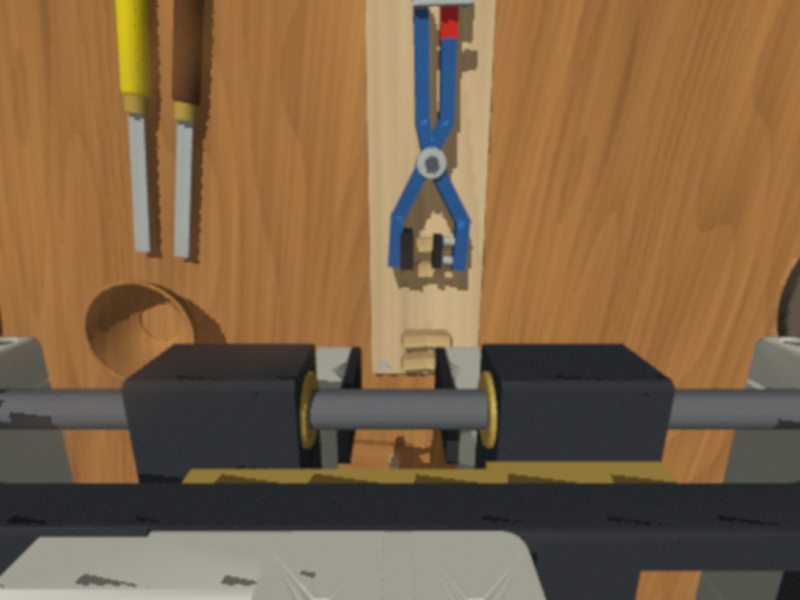

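The view shows the pivot post top at (431,162) and the fixed-handle side with red at (449,20). The jaws' pads are at (405,248) and (438,250), bed ribs at (425,341) and (420,362), and the board corner at (375,373). Now I fit the clamp pose from these.

```bash
python3 - <<'E'
from h import *
import pickle
w1=pickle.load(open('w1.pkl','rb'));w2=pickle.load(open('w2.pkl','rb'));fs=pickle.load(open('f0.pkl','rb'))
k=.64
# board edges by saturation mask, w2 rows, w1 rows
P=[[],[]]
for f,rows in((w1,range(70,125,3)),(w2,range(10,200,4))):
    hsv=cv2.cvtColor(f['color'],cv2.COLOR_BGR2HSV);
    m=(hsv[...,1]<135)&(hsv[...,2]>110)
    for r in rows:
        c=np.where(m[r,225:325])[0]+225
        if len(c)<20: continue
        P[0].append(plane(f,c[0]-.5,r,.012)[:2]);P[1].append(plane(f,c[-1]+.5,r,.012)[:2])
L=[]
for p in P:
    vx,vy,x,y=cv2.fitLine(np.float32(p),cv2.DIST_HUBER,0,.001,.001).ravel()
    if vy<0: vx,vy=-vx,-vy
    print('edge',np.degrees(np.arctan2(vy,vx)),x,y); L.append((vx,vy,x,y))
    d=(np.array(p)-(x,y))@np.array([-vy,vx]); print(' resid mm',np.round(np.std(d)*1e3,2))
a=np.mean([np.arctan2(l[1],l[0]) for l in L]); X=np.array([np.cos(a),np.sin(a)]);Y=np.array([-X[1],X[0]])
print('yaw',np.degrees(a),'edges along Y',[np.dot(l[2:],Y) for l in L])
print('corner',tri([(w1,370*k,209*k),(w2,375*k,373.5*k)]))
piv=tri([(w2,431*k,162*k),(fs['scene'],241.6,177.9),(fs['side'],258.1,205.5)]);print('pivot3',piv)
p=plane(w2,431*k,162*k,.063)[:2];print('pivot z63',p)
c1=[plane(w1,370*k,209*k,.012)[:2],plane(w1,485*k,209*k,.012)[:2],plane(w2,375*k,373.5*k,.012)[:2]]
print('X: pivot',p@X,'Y pivot',p@Y,'corner X',[c@X for c in c1],'Y',[c@Y for c in c1])
for n,(A,B) in dict(rib174=((430,158),(427,340)),rib199=((430,186),(421,361)),).items():
    q,e=tri([(w1,A[0]*k,A[1]*k),(w2,B[0]*k,B[1]*k)]);print(n,q,e,'rel',(q[:2]@X-p@X),(q[:2]@Y-p@Y), [ (plane(w1,A[0]*k,A[1]*k,.03)[:2]-p)@v for v in (X,Y)])
red=tri([(fs['scene'],206.1,162.7),(fs['side'],289.6,234.3)])[0][:2]-p;print('red',red@X,red@Y)
E
```

```text
edge 98.05076 0.56457776 -0.010143134
 resid mm 0.49
edge 98.03576 0.44838738 -0.026260888
 resid mm 0.45
yaw 98.04326 edges along Y [np.float32(-0.5576046), np.float32(-0.440302)]
corner (array([0.53689009, 0.15998641, 0.00865792]), [array([ 0.7, -0. ]), array([-0.6,  0. ])])
pivot3 (array([ 0.51320498, -0.06841558,  0.05450003]), [array([-0.2, -0.4]), array([-0.3,  0.2]), array([-0.6, -0.1])])
pivot z63 [ 0.51347802 -0.06759205]
X: pivot -0.1387733568842217 Y pivot -0.4989692652158771 corner X [np.float64(0.08307497067308973), np.float64(0.08340542651352202), np.float64(0.08166227945524224)] Y [np.float64(-0.5548058210752805), np.float64(-0.4409230058663223), np.float64(-0.5527796343684925)]
rib174 [0.48748888 0.10510017 0.02906414] [array([ 0., -0.]), array([-0., -0.])] rel 0.17462981704099428 0.0015702500450079926 [np.float64(0.17466725333738886), np.float64(0.0014717912609514073)]
rib199 [0.48653453 0.13016589 0.02624764] [array([-2.1, -0.1]), array([1.9, 0.1])] rel 0.19958249284067253 -0.00099200479461381 [np.float64(0.1996255923167188), np.float64(0.0019048353296972794)]
red -0.1617337750440911 0.01656694486089863
```

The pose checks out: board width is 117 mm and centred on the pivot. The ribs fall at x≈174 and 199 mm, and the red paddle at (-162,17) is as expected. Pivot is at (0.513,-0.067), yaw 98.0°. Next I go over the press point at (0.521,-0.2345).

Emit:
servo_tool --targets '[{"angular":[0,0,0],"xyz":[2.0,0.35,0],"claw":0},{"angular":[0,0,0],"xyz":[3.5,0.6,0],"claw":0},{"angular":[0,0,0],"xyz":[3.5,0.6,0],"claw":0},{"angular":[0,0,0],"xyz":[3.5,0.6,0],"claw":0},{"angular":[0,0,0],"xyz":[3.5,0.6,0],"claw":0},{"angular":[0,0,0],"xyz":[3.5,0.6,0],"claw":0},{"angular":[0,0,0],"xyz":[3.5,0.6,2],"claw":0},{"angular":[0,0,0],"xyz":[2.1,0.5,3],"claw":0},{"angular":[0,0,0],"xyz":[0,0,4],"claw":0},{"angular":[0,0,0],"xyz":[0,0,4],"claw":0},{"angular":[0,0,0],"xyz":[0,0,3.5],"claw":0},{"angular":[0,0,0],"xyz":[0,0,2],"claw":0},{"angular":[0,0,0],"xyz":[0,0,1],"claw":0},{"angular":[0,0,0],"xyz":[0,0,0],"claw":0},{"angular":[0,0,0],"xyz":[0,0,0],"claw":0}]'

```text
t: 5.55
eef_pos: [0.5218, -0.2346, 0.0867]
ee_rot: [-3.14, -0.001, -1.43]
force: [0.2, -0.6, 0.1]
width: 0.0006
gripper_force: 0.0
```

```bash
python3 - <<'E'
from h import *
a=grab('scene');b=grab('side')
c=lambda f,x,y,w,h:cv2.resize(f['color'][y:y+h,x:x+w],(400,400),interpolation=cv2.INTER_CUBIC)
cv2.imwrite('pics/press.png',np.hstack([c(a,180,130,80,80),c(b,250,190,80,80)]))
s=monitor.get_state();print(s['t'],s['eef_pos'],s['ee_rot'],s['force'],s['width'])
X=np.array([-.1399,.9902]);Y=np.array([-.9902,-.1399]);d=s['eef_pos'][:2]-(.5134,-.0668);print(d@X,d@Y)
E
```

```text
5.65 [ 0.5219751  -0.23484402  0.08718524] [-3.13913519e+00 -8.02138494e-04 -1.43095396e+00] [-0.38819365 -0.61563767  0.58788582] 0.0006977234244055191
-0.16759684463879782 0.015018297471057254
```

View pics/press.png

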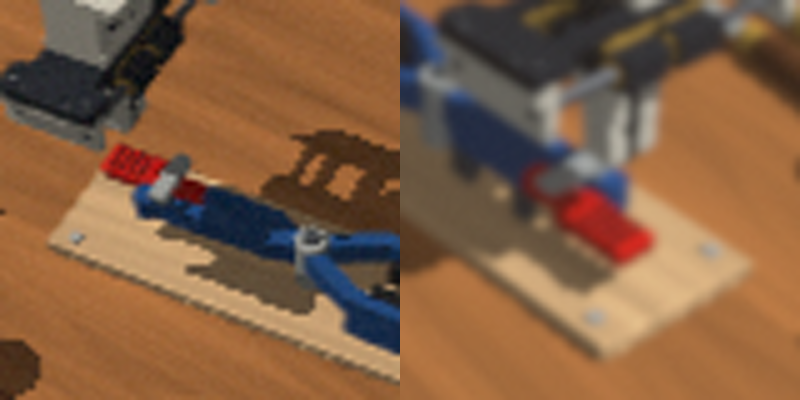

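The fingertips are above the paddle: scene crop ~(110,145), side crop ~(615,165), with the red paddle just below. I check this by projecting the points.

```bash
python3 - <<'E'
from h import *
import pickle
fs=pickle.load(open('f0.pkl','rb'))
for n,x0,y0,o in(('scene',180,130,0),('side',250,190,400)):
    for nm,P in dict(tip=(.522,-.2348,.065),tipL=(.543,-.232,.065),tipR=(.501,-.238,.065),pad=(.521,-.2345,.051)).items():
        u,v=proj(fs[n],np.array(P));print(n,nm,round((u-x0)*5+o),round((v-y0)*5))
E
```

```text
scene tip 124 147
scene tipL 111 165
scene tipR 138 129
scene pad 127 159
side tip 611 200
side tipL 639 185
side tipR 583 215
side pad 608 221
```

Emit:
servo_tool --targets '[{"angular":[0,0,0],"xyz":[0,0,0.7],"claw":0},{"angular":[0,0,0],"xyz":[0,0,0.7],"claw":0},{"angular":[0,0,0],"xyz":[0,0,0],"claw":0}]'

```text
t: 5.95
eef_pos: [0.5199, -0.2348, 0.0706]
ee_rot: [3.14, 0.001, -1.432]
force: [-1.3, 0.4, -0.7]
width: 0.0004
gripper_force: 0.0
```

Emit:
servo_tool --targets '[{"angular":[0,0,0],"xyz":[0,0,0.3],"claw":0},{"angular":[0,0,0],"xyz":[0,0,0.2],"claw":0},{"angular":[0,0,0],"xyz":[0,0,0],"claw":0}]'

```text
t: 6.25
eef_pos: [0.5206, -0.235, 0.0663]
ee_rot: [3.141, 0.0, -1.432]
force: [0.0, -1.0, -0.1]
width: 0.0005
gripper_force: 0.0
```

Emit:
servo_tool --targets '[{"angular":[0,0,0],"xyz":[0,0,0.3],"claw":0},{"angular":[0,0,0],"xyz":[0,0,0],"claw":0}]'

```text
t: 6.45
eef_pos: [0.5206, -0.2349, 0.0633]
ee_rot: [3.141, 0.0, -1.432]
force: [-0.1, -0.1, 0.2]
width: 0.0006
gripper_force: 0.0
```

Emit:
servo_tool --targets '[{"angular":[0,0,0],"xyz":[0,0,0.3],"claw":0},{"angular":[0,0,0],"xyz":[0,0,0],"claw":0}]'

```text
t: 6.65
eef_pos: [0.5205, -0.2349, 0.0603]
ee_rot: [3.141, 0.0, -1.432]
force: [-0.5, -0.5, -0.8]
width: 0.0006
gripper_force: 0.0
```

```bash
python3 - <<'E'
from h import *
a=grab('scene');b=grab('side')
c=lambda f,x,y,w,h:cv2.resize(f['color'][y:y+h,x:x+w],(400,400),interpolation=cv2.INTER_CUBIC)
cv2.imwrite('pics/press2.png',np.hstack([c(a,180,130,80,80),c(b,250,190,80,80)]))
s=monitor.get_state();print(s['t'],s['eef_pos'],s['force'],s['moment'])
E
```

```text
6.75 [ 0.52068138 -0.23496948  0.06057009] [-0.13110003 -0.16284981  0.77052081] [ 0.08064363 -0.02346552  0.00878882]
```

View pics/press2.png

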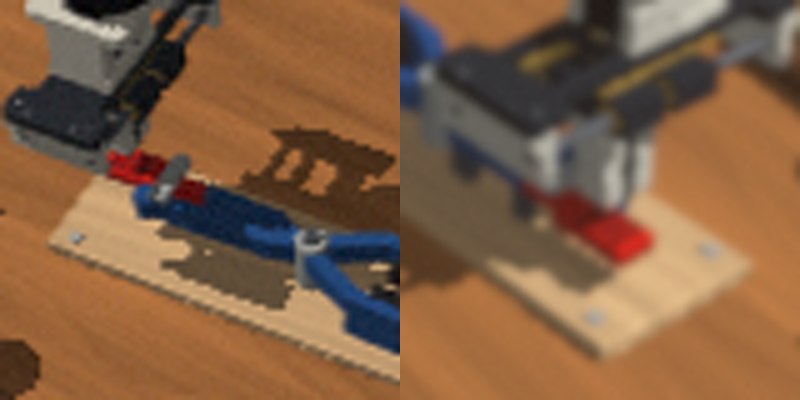

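The tips are now nearly on the paddle (scene crop ~(120,155)), with no contact force yet. I continue in small steps, watching the force.

Emit:
servo_tool --targets '[{"angular":[0,0,0],"xyz":[0,0,0.2],"claw":0},{"angular":[0,0,0],"xyz":[0,0,0],"claw":0}]'

```text
t: 6.95
eef_pos: [0.5206, -0.2349, 0.0584]
ee_rot: [3.141, 0.0, -1.432]
force: [-0.3, -0.6, 0.8]
width: 0.0004
gripper_force: 0.0
```

Emit:
servo_tool --targets '[{"angular":[0,0,0],"xyz":[0,0,0.2],"claw":0},{"angular":[0,0,0],"xyz":[0,0,0],"claw":0}]'

```text
t: 7.15
eef_pos: [0.5206, -0.2349, 0.0564]
ee_rot: [3.141, 0.0, -1.432]
force: [0.2, 0.8, 0.1]
width: 0.0002
gripper_force: 0.0
```

Emit:
servo_tool --targets '[{"angular":[0,0,0],"xyz":[0,0,0.2],"claw":0},{"angular":[0,0,0],"xyz":[0,0,0],"claw":0}]'

```text
t: 7.35
eef_pos: [0.5206, -0.2349, 0.0544]
ee_rot: [3.141, 0.0, -1.432]
force: [0.3, 0.5, 0.0]
width: 0.0007
gripper_force: 0.0
```

Emit:
servo_tool --targets '[{"angular":[0,0,0],"xyz":[0,0,0.2],"claw":0},{"angular":[0,0,0],"xyz":[0,0,0],"claw":0}]'

```text
t: 7.55
eef_pos: [0.5206, -0.2349, 0.0524]
ee_rot: [3.141, 0.0, -1.432]
force: [-0.2, -0.7, 0.7]
width: 0.0005
gripper_force: 0.0
```

Emit:
servo_tool --targets '[{"angular":[0,0,0],"xyz":[0,0,0.2],"claw":0},{"angular":[0,0,0],"xyz":[0,0,0],"claw":0}]'

```text
t: 7.75
eef_pos: [0.5206, -0.2349, 0.0504]
ee_rot: [3.141, 0.0, -1.432]
force: [0.0, -0.6, 0.5]
width: 0.0005
gripper_force: 0.0
```

```bash
python3 - <<'E'
from h import *
a=grab('scene');b=grab('side')
c=lambda f,x,y,w,h:cv2.resize(f['color'][y:y+h,x:x+w],(400,400),interpolation=cv2.INTER_CUBIC)
cv2.imwrite('pics/press3.png',np.hstack([c(a,190,140,40,40),c(b,265,210,40,40)]))
s=monitor.get_state();print(s['t'],s['eef_pos'],s['force'],s['moment'])
for n,f,x0,y0,o in(('scene',a,190,140,0),('side',b,265,210,400)):
    for nm,P in dict(tip=(.5206,-.2349,.0284),tipL=(.541,-.232,.0284),tipR=(.499,-.238,.0284),pad=(.521,-.2345,.051)).items():
        u,v=proj(f,np.array(P));print(n,nm,round((u-x0)*10+o),round((v-y0)*10))
E
```

```text
7.85 [ 0.52069157 -0.23494372  0.05058716] [0.4428391  0.14449157 0.24799591] [ 0.02103796 -0.06738462 -0.03726203]
scene tip 159 254
scene tipL 133 289
scene tipR 186 218
scene pad 154 217
side tip 663 307
side tipL 717 278
side tipR 606 339
side pad 667 241
```

View pics/press3.png

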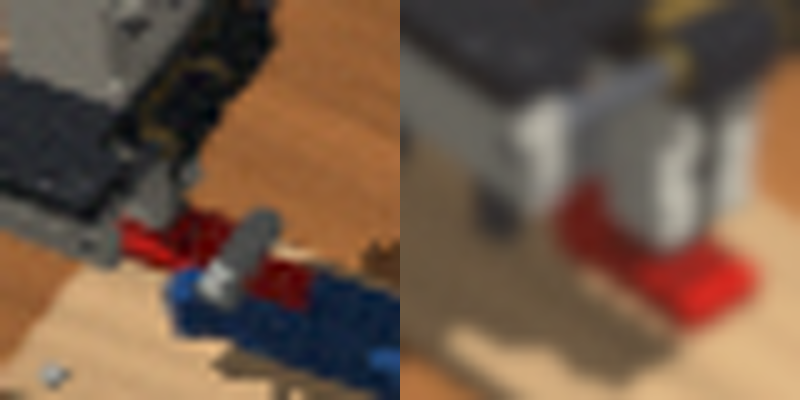

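The tips are now just at the paddle surface (side crop ~(650,240), where the paddle-top point projects to (667,241)). So the real tips sit about 20 mm less far ahead than expected. I keep stepping and find contact by force.

Emit:
servo_tool --targets '[{"angular":[0,0,0],"xyz":[0,0,0.3],"claw":0},{"angular":[0,0,0],"xyz":[0,0,0],"claw":0}]'

```text
t: 8.05
eef_pos: [0.5205, -0.2349, 0.0472]
ee_rot: [3.141, 0.0, -1.432]
force: [-0.5, 0.3, 0.6]
width: 0.0004
gripper_force: 0.0
```

Emit:
servo_tool --targets '[{"angular":[0,0,0],"xyz":[0,0,0.3],"claw":0},{"angular":[0,0,0],"xyz":[0,0,0],"claw":0}]'

```text
t: 8.25
eef_pos: [0.5205, -0.2349, 0.0442]
ee_rot: [3.141, 0.0, -1.432]
force: [0.2, -0.1, 0.6]
width: 0.0004
gripper_force: 0.0
```

Emit:
servo_tool --targets '[{"angular":[0,0,0],"xyz":[0,0,0.2],"claw":0},{"angular":[0,0,0],"xyz":[0,0,0],"claw":0}]'

```text
t: 8.45
eef_pos: [0.5206, -0.2349, 0.0424]
ee_rot: [3.141, 0.0, -1.432]
force: [0.3, -0.4, 0.4]
width: 0.0003
gripper_force: 0.0
```

```bash
python3 - <<'E'
from h import *
import pickle
fs=pickle.load(open('f0.pkl','rb'))
out=[]
for n,x0,y0 in(('scene',190,140),('side',265,210)):
    f=grab(n);
    for g in (fs[n],f):
        im=g['color'][y0:y0+40,x0:x0+40]; h=cv2.cvtColor(im,cv2.COLOR_BGR2HSV)
        m=((h[...,0]<6)|(h[...,0]>172))&(h[...,1]>150)&(h[...,2]>70)
        y,x=np.where(m);print(n,len(x),x.min()*10,x.max()*10,y.min()*10,y.max()*10, x.mean()*10,y.mean()*10)
    out.append(cv2.resize(im,(400,400),interpolation=cv2.INTER_CUBIC))
cv2.imwrite('pics/press4.png',np.hstack(out))
s=monitor.get_state();print(s['t'],s['eef_pos'],s['force'],s['joint_efforts'])
E
```

```text
scene 93 100 300 190 300 185.59139784946237 237.31182795698925
scene 53 120 300 210 300 214.33962264150944 254.9056603773585
side 168 100 340 130 310 237.91666666666669 238.39285714285717
side 73 160 340 190 310 258.7671232876712 265.20547945205476
8.55 [ 0.5207506  -0.23492818  0.04260971] [0.77180699 0.75441489 0.59787978] [-3.21565625e-03 -5.08814764e+01  2.19232267e+01  5.20875156e+00
  5.92342671e-02 -1.33655967e-04]
```

View pics/press4.png

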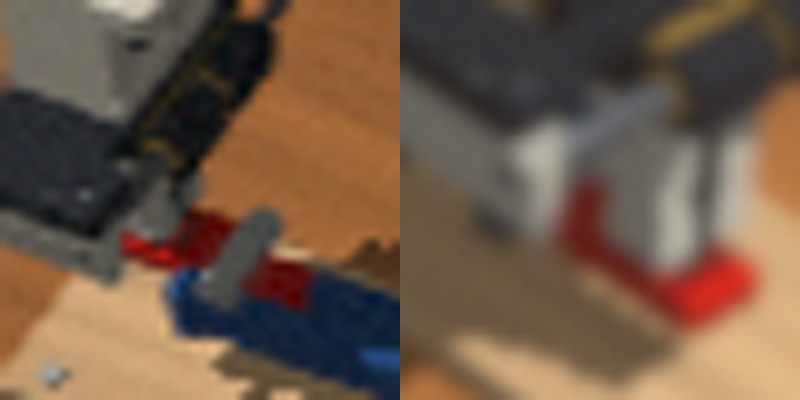

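Finger bottom is at side crop ~(670,270) and scene crop ~(165,235). The paddle is unmoved (the red corner is in the same place). I triangulate the tip.

```bash
python3 - <<'E'
from h import *
import pickle
fs=pickle.load(open('f0.pkl','rb'));s,d=fs['scene'],fs['side']
X=np.array([-.1399,.9902]);Y=np.array([-.9902,-.1399])
def rel(p): q=p[:2]-(.5134,-.0668);return np.round([q@X*1e3,q@Y*1e3,p[2]*1e3],1)
for a,b in(((165,235),(670,270)),((165,230),(690,275)),((150,235),(655,265))):
    p,e=tri([(s,190+a[0]/10,140+a[1]/10),(d,265+(b[0]-400)/10,210+b[1]/10)]);print(rel(p),e)
for z in(.04,.051,.06): print(z,rel(plane(s,206.5,163.5,z)),rel(plane(d,292,237,z)))
# paddle outer corners in start pictures
for nm,P in dict(oR=(-195,31,51),oL=(-195,1,51),iR=(-139,31,51),iL=(-139,1,51)).items():
    w=np.r_[np.array([.5134,-.0668])+P[0]/1e3*X+P[1]/1e3*Y,P[2]/1e3]
    u,v=proj(s,w);u2,v2=proj(d,w);print(nm,round((u-190)*10),round((v-140)*10),round((u2-265)*10+400),round((v2-210)*10))
E
```

```text
[-165.6   15.8   40.5] [array([-0.6,  0.1]), array([-0.8, -0.1])]
[-168.8   15.5   41.2] [array([-1.3,  0.3]), array([-1.9, -0.3])]
[-166.7   15.8   41.8] [array([ 0.7, -0.2]), array([1. , 0.2])]
0.04 [-164.3   17.8   40. ] [-167.1   14.1   40. ]
0.051 [-158.6    9.6   51. ] [-177.    24.1   51. ]
0.06 [-153.9    2.9   60. ] [-185.2   32.3   60. ]
oR 112 169 698 312
oL 73 219 777 268
iR 235 215 557 215
iL 198 266 636 173
```

Emit:
servo_tool --targets '[{"angular":[0,0,0],"xyz":[0,0,0.2],"claw":0},{"angular":[0,0,0],"xyz":[0,0,0],"claw":0}]'

```text
t: 8.75
eef_pos: [0.5206, -0.2349, 0.0404]
ee_rot: [3.141, 0.0, -1.432]
force: [-0.1, -0.8, -0.5]
width: 0.0004
gripper_force: 0.0
```

Emit:
servo_tool --targets '[{"angular":[0,0,0],"xyz":[0,0,0.2],"claw":0},{"angular":[0,0,0],"xyz":[0,0,0],"claw":0}]'

```text
t: 8.95
eef_pos: [0.5209, -0.235, 0.0386]
ee_rot: [-3.141, -0.0, -1.432]
force: [-0.4, -0.3, 0.5]
width: 0.0002
gripper_force: 0.4
```

Emit:
servo_tool --targets '[{"angular":[0,0,0],"xyz":[0,0,0.2],"claw":0},{"angular":[0,0,0],"xyz":[0,0,0],"claw":0}]'

```text
t: 9.15
eef_pos: [0.5209, -0.2351, 0.0367]
ee_rot: [-3.141, -0.0, -1.432]
force: [0.3, -0.8, 1.7]
width: -0.0
gripper_force: 0.8
```

```bash
python3 - <<'E'
from h import *
s=monitor.get_state();print(s['t'],s['eef_pos'],s['force'],s['moment'],s['q'])
E
```

```text
9.15 [ 0.52093468 -0.23509957  0.03665043] [ 0.33999981 -0.79623089  1.72510545] [-0.23014042 -0.01799446 -0.0331486 ] [-8.15542816e-02  3.67783059e-01 -4.35476675e-01  2.98506429e-04
 -7.67272772e-01  2.20571126e-01]
```

Contact: 1.7 N at TCP z≈0.037. I press on in small steps.

Emit:
servo_tool --targets '[{"angular":[0,0,0],"xyz":[0,0,0.2],"claw":0},{"angular":[0,0,0],"xyz":[0,0,0.2],"claw":0},{"angular":[0,0,0],"xyz":[0,0,0],"claw":0}]'

```text
t: 9.45
eef_pos: [0.5209, -0.2351, 0.0325]
ee_rot: [-3.141, -0.0, -1.432]
force: [0.6, -1.8, 1.2]
width: 0.0003
gripper_force: 1.3
```

Emit:
servo_tool --targets '[{"angular":[0,0,0],"xyz":[0,0,0.2],"claw":0},{"angular":[0,0,0],"xyz":[0,0,0],"claw":0}]'

```text
t: 9.65
eef_pos: [0.5207, -0.235, 0.0305]
ee_rot: [3.141, 0.0, -1.432]
force: [-1.2, -0.6, 2.5]
width: 0.0007
gripper_force: 1.5
```

```bash
python3 - <<'E'
from h import *
import pickle
fs=pickle.load(open('f0.pkl','rb'))
for n,x0,y0 in(('scene',190,140),('side',265,210)):
    f=grab(n)
    for g in (fs[n],f):
        im=g['color'][y0:y0+45,x0:x0+45]; h=cv2.cvtColor(im,cv2.COLOR_BGR2HSV)
        m=((h[...,0]<6)|(h[...,0]>172))&(h[...,1]>150)&(h[...,2]>70)
        y,x=np.where(m);print(n,len(x),x.min()*10,x.max()*10,y.min()*10,y.max()*10)
s=monitor.get_state();print(s['t'],s['eef_pos'],s['force'])
E
```

```text
scene 93 100 300 190 300
scene 63 130 300 230 310
side 168 100 340 130 310
side 79 170 340 210 350
9.75 [ 0.52078822 -0.2349697   0.03065379] [ 0.09229665 -1.88211589  2.36247716]
```

The paddle's red corner has dropped about 4 px, so it is rocking down. A little more, then hold.

Emit:
servo_tool --targets '[{"angular":[0,0,0],"xyz":[0,0,0.2],"claw":0},{"angular":[0,0,0],"xyz":[0,0,0],"claw":0},{"angular":[0,0,0],"xyz":[0,0,0],"claw":0}]'

```text
t: 10.05
eef_pos: [0.5208, -0.2349, 0.0286]
ee_rot: [3.141, 0.0, -1.432]
force: [0.4, -0.1, 4.1]
width: 0.0005
gripper_force: 1.7
```

Emit:
servo_tool --targets '[{"angular":[0,0,0],"xyz":[0,0,0.1],"claw":0},{"angular":[0,0,0],"xyz":[0,0,0],"claw":0},{"angular":[0,0,0],"xyz":[0,0,0],"claw":0},{"angular":[0,0,0],"xyz":[0,0,0],"claw":0},{"angular":[0,0,0],"xyz":[0,0,0],"claw":0},{"angular":[0,0,0],"xyz":[0,0,0],"claw":0}]'

```text
t: 10.65
eef_pos: [0.5208, -0.2349, 0.0277]
ee_rot: [-3.141, 0.0, -1.432]
force: [-0.2, 0.3, 3.7]
width: 0.0003
gripper_force: 1.7
```

```bash
cat > blue.py <<'E'
from h import *
import pickle
fs=pickle.load(open('f0.pkl','rb'))
n='scene'; f=grab(n); s=monitor.get_state()
print(s['t'],s['eef_pos'],s['force'])
ms=[]
for g in(fs[n],f):
    h=cv2.cvtColor(g['color'],cv2.COLOR_BGR2HSV)[150:220,185:305]
    ms.append((h[...,0]>100)&(h[...,0]<130)&(h[...,1]>100))
# jaw half only (cols right of pivot)
for m in ms:
    y,x=np.where(m[:,58:]);print(len(x),x.min()+243,x.max()+243,y.min()+150,y.max()+150)
print('changed',(ms[0]^ms[1])[:,50:].sum())
E
python3 blue.py
```

```text
10.7 [ 0.52076603 -0.23492172  0.02766611] [-0.43935528 -0.64137403  3.1060619 ]
251 243 268 177 199
249 243 267 173 199
changed 134
```

The paddle was held down with 3–4 N for over half a second, and the jaw's blue mask changed, so the clamp has sprung open. Contact at TCP z 0.039 on the 51 mm paddle shows the tips really stand about 12 mm above the reported TCP height. The wrist picture agrees, so I'll allow for it. Now I retreat to the earlier viewpoint and check the opening.

Emit:
servo_tool --targets '[{"angular":[0,0,0],"xyz":[0,0,-0.5],"claw":0},{"angular":[0,0,0],"xyz":[0,0,-1.3],"claw":0},{"angular":[0,0,0],"xyz":[0,0,-3],"claw":0},{"angular":[0,0,0],"xyz":[0,0,-3.5],"claw":0},{"angular":[0,0,0],"xyz":[0,0,-4],"claw":0},{"angular":[0,0,0],"xyz":[0,0,-4],"claw":2},{"angular":[0,0,0],"xyz":[-2,-0.4,-4],"claw":4.6},{"angular":[0,0,0],"xyz":[-3.5,-0.6,-3],"claw":4.6},{"angular":[0,0,0],"xyz":[-3.5,-0.6,-2],"claw":4.6},{"angular":[0,0,0],"xyz":[-3.5,-0.6,0],"claw":4.6},{"angular":[0,0,0],"xyz":[-3.5,-0.6,0],"claw":4.6},{"angular":[0,0,0],"xyz":[-3.5,-0.6,0],"claw":4.6},{"angular":[0,0,0],"xyz":[-3.5,-0.6,0],"claw":4.6},{"angular":[0,0,0],"xyz":[-2.1,-0.4,0],"claw":4.6},{"angular":[0,0,0],"xyz":[0,0,0],"claw":4.6},{"angular":[0,0,0],"xyz":[0,0,0],"claw":4.6}]'

```text
t: 12.3
eef_pos: [0.529, 0.0201, 0.2811]
ee_rot: [3.141, 0.0, -1.43]
force: [-0.9, -0.3, 0.4]
width: 0.0459
gripper_force: 0.0
```

```bash
python3 - <<'E'
from h import *
import pickle
w2=pickle.load(open('w2.pkl','rb'));w3=grab('wrist');pickle.dump(w3,open('w3.pkl','wb'))
X=np.array([-.1399,.9902]);Y=np.array([-.9902,-.1399])
s=monitor.get_state();print(s['t'],s['eef_pos'],s['ee_rot'],s['q'])
R=np.array(w3['R']);c=-R.T@w3['t'];T=Ro.from_euler('xyz',s['ee_rot']).as_matrix();print('cam in tool',T.T@(c-s['eef_pos']))
for f in(w2,w3):
    im=f['color'][140:185,240:310];h=cv2.cvtColor(im,cv2.COLOR_BGR2HSV)
    print(''.join(''))
    g=im.max(2)
    row=g[15:25].mean(0)
    for r in (155,162):
        b=f['color'][r-2:r+3,240:310].max(2).mean(0)
        k=np.where(b<50)[0]+240
        print(r,k.tolist())
        runs=np.split(k,np.where(np.diff(k)>1)[0]+1)
        for q in runs:
            if len(q)>1: print([np.round((plane(f,u,r,.05)[:2]-(.5134,-.0668))@Y*1e3,1) for u in (q[0]-.5,q[-1]+.5)], end=' ')
        print(np.round((plane(f,270,r,.05)[:2]-(.5134,-.0668))@X*1e3,1))
E
```

```text
12.35 [0.52909699 0.01955253 0.28103381] [ 3.14145589e+00  1.41850610e-04 -1.43126539e+00] [ 4.07489411e-01  7.96092889e-02 -1.98972916e-01 -1.79930737e-04
 -1.29230845e+00 -2.67908992e-01]
cam in tool [ 7.19710706e-02  1.09998060e-04 -1.70183611e-01]

155 [257, 258, 259, 260, 261, 262, 278, 279, 280, 281]
[np.float64(-25.6), np.float64(-16.9)] [np.float64(4.7), np.float64(10.5)] 69.4
162 [257, 258, 259, 260, 261, 262, 277, 278, 279, 280, 281]
[np.float64(-25.6), np.float64(-16.9)] [np.float64(3.4), np.float64(10.7)] 79.6

155 [257, 258, 259, 260, 261, 262, 291, 292, 293, 294, 295]
[np.float64(-24.6), np.float64(-15.9)] [np.float64(24.5), np.float64(31.8)] 69.3
162 [257, 258, 259, 260, 261, 293, 294, 295, 296]
[np.float64(-24.6), np.float64(-17.3)] [np.float64(27.8), np.float64(33.6)] 79.5
```

The clamp is open: the jaw faces are now at y≈-16 and +26 mm, a gap of about 41 mm. On to a viewpoint at the near side of the rack, turned to yaw ≈5°.

Emit:
servo_tool --targets '[{"angular":[0,0,0],"xyz":[-1.5,0.4,0],"claw":4.6},{"angular":[0,0,0],"xyz":[-3.2,0.7,0],"claw":4.6},{"angular":[0,0,0],"xyz":[-3.5,0.8,0],"claw":4.6},{"angular":[0,0,0],"xyz":[-3.5,0.8,0],"claw":4.6},{"angular":[0,0,0],"xyz":[-3.5,0.8,0],"claw":4.6},{"angular":[0,0,0],"xyz":[-3.5,0.8,0],"claw":4.6},{"angular":[0,0,0],"xyz":[-3.5,0.8,0],"claw":4.6},{"angular":[0,0,0],"xyz":[-3.5,0.8,0],"claw":4.6},{"angular":[0,0,0],"xyz":[-3.2,0.8,0],"claw":4.6},{"angular":[0,0,0],"xyz":[-2.5,0.6,0],"claw":4.6},{"angular":[0,0,0],"xyz":[-1.0,0.2,0],"claw":4.6}]'

```text
t: 13.45
eef_pos: [0.4099, 0.331, 0.2807]
ee_rot: [3.141, -0.0, -1.431]
force: [-1.7, -0.6, -0.6]
width: 0.0461
gripper_force: 0.0
```

Emit:
servo_tool --targets '[{"angular":[0,0,-6.7],"xyz":[0,0,0],"claw":4.6},{"angular":[0,0,-6.7],"xyz":[0,0,0],"claw":4.6},{"angular":[0,0,-6.7],"xyz":[0,0,0],"claw":4.6},{"angular":[0,0,-6.7],"xyz":[0,0,0],"claw":4.6},{"angular":[0,0,-6.7],"xyz":[0,0,0],"claw":4.6},{"angular":[0,0,-6.7],"xyz":[0,0,0],"claw":4.6},{"angular":[0,0,-6.7],"xyz":[0,0,0],"claw":4.6},{"angular":[0,0,-6.7],"xyz":[0,0,0],"claw":4.6},{"angular":[0,0,-6.7],"xyz":[0,0,0],"claw":4.6},{"angular":[0,0,-6.7],"xyz":[0,0,0],"claw":4.6},{"angular":[0,0,-6.7],"xyz":[0,0,0],"claw":4.6},{"angular":[0,0,-6.7],"xyz":[0,0,0],"claw":4.6},{"angular":[0,0,-6.7],"xyz":[0,0,0],"claw":4.6},{"angular":[0,0,0],"xyz":[0,0,0],"claw":4.6},{"angular":[0,0,0],"xyz":[0,0,0],"claw":4.6}]'

```text
t: 14.95
eef_pos: [0.4107, 0.3294, 0.2808]
ee_rot: [3.141, 0.0, 0.084]
force: [0.7, 0.7, -0.6]
width: 0.0461
gripper_force: 0.0
```

```bash
cat > bl.py <<'E'
from h import *
import pickle,sys
f=grab('wrist');pickle.dump(f,open('w4.pkl','wb'));s=monitor.get_state()
print(s['t'],s['eef_pos'],s['ee_rot'],s['q'])
h=cv2.cvtColor(f['color'],cv2.COLOR_BGR2HSV);H,S,V=[h[...,i].astype(int) for i in range(3)]
top=215
for nm,m in dict(dark=(V<85)&(S>90),pale=(S<130)&(V>150)).items():
    m=m.astype(np.uint8).copy();m[top:]=0
    m=cv2.morphologyEx(m,cv2.MORPH_OPEN,np.ones((3,3)))
    cs,_=cv2.findContours(m,cv2.RETR_EXTERNAL,cv2.CHAIN_APPROX_NONE)
    for c in sorted(cs,key=cv2.contourArea)[-4:]:
        a=cv2.contourArea(c)
        if a<150: continue
        (cx,cy),(w,hh),an=cv2.minAreaRect(c);bx=cv2.boxPoints(((cx,cy),(w,hh),an))
        P=np.array([plane(f,*b,.044)[:2] for b in bx])
        e=[P[1]-P[0],P[2]-P[1]];L=max(e,key=np.linalg.norm)
        print(nm,round(a),'px',round(cx),round(cy),'ctr',np.round(P.mean(0),4),'len',np.round([np.linalg.norm(x) for x in e],3),'yaw',round(np.degrees(np.arctan2(L[1],L[0])),1))
E
python3 bl.py
```

```text
15.0 [0.41059003 0.32953576 0.28073591] [3.14150273e+00 6.58051760e-05 8.45219146e-02] [ 1.04920650e+00  7.44983324e-02 -2.05356684e-01 -2.97392031e-06
 -1.29105270e+00  6.06112567e-01]
dark 271 px 25 50 ctr [0.5396 0.6459] len [0.009 0.067] yaw -90.8
dark 2214 px 251 58 ctr [0.5504 0.3457] len [0.143 0.028] yaw 2.5
pale 263 px 482 124 ctr [0.4947 0.0119] len [0.02  0.035] yaw -162.4
pale 1411 px 148 184 ctr [0.3672 0.4878] len [0.057 0.068] yaw -133.6
pale 1891 px 305 59 ctr [0.5547 0.2736] len [0.147 0.029] yaw 2.1
pale 5428 px 442 119 ctr [0.4957 0.0698] len [0.192 0.111] yaw -82.0
```

Emit:
servo_tool --targets '[{"angular":[0,0,0],"xyz":[2,0,0],"claw":4.6},{"angular":[0,0,0],"xyz":[3,0,1],"claw":4.6},{"angular":[0,0,0],"xyz":[2,0,1],"claw":4.6},{"angular":[0,0,0],"xyz":[0,0,0],"claw":4.6},{"angular":[0,0,0],"xyz":[0,0,0],"claw":4.6}]'

```text
t: 15.5
eef_pos: [0.4801, 0.3358, 0.26]
ee_rot: [3.14, 0.001, 0.086]
force: [-0.6, 0.1, 0.1]
width: 0.046
gripper_force: 0.0
```

```bash
cp w4.pkl w4a.pkl; python3 bl.py; python3 - <<'E'
from h import *
import pickle
A=pickle.load(open('w4a.pkl','rb'));B=pickle.load(open('w4.pkl','rb'))
def ends(f,nm):
    h=cv2.cvtColor(f['color'],cv2.COLOR_BGR2HSV);S,V=h[...,1].astype(int),h[...,2].astype(int)
    m=((V<85)&(S>90) if nm=='dark' else (S<130)&(V>150)).astype(np.uint8);m[215:]=0
    m[:,:200]=0;m[:,350:]=0
    m=cv2.morphologyEx(m,cv2.MORPH_OPEN,np.ones((3,3)))
    c=max(cv2.findContours(m,cv2.RETR_EXTERNAL,cv2.CHAIN_APPROX_NONE)[0],key=cv2.contourArea)
    mm=np.zeros_like(m);cv2.drawContours(mm,[c],0,1,-1)
    y=np.where(mm.any(1))[0];mid=lambda r:(lambda x:(x.min()+x.max())/2)(np.where(mm[r])[0])
    wd=[(np.ptp(np.where(mm[r])[0])+1) for r in (y[0]+8,(y[0]+y[-1])//2,y[-1]-8)]
    print(nm,y[0],y[-1],'widths',wd)
    # line fit of centre column
    rr=np.arange(y[0]+5,y[-1]-5);p=np.polyfit(rr,[mid(r) for r in rr],1)
    return [(np.polyval(p,y[0]),y[0]-.5),(np.polyval(p,y[-1]),y[-1]+.5)]
for nm in('dark','pale'):
    a,b=ends(A,nm),ends(B,nm)
    for i in(0,1): X,e=tri([(A,*a[i]),(B,*b[i])]);print(nm,'far' if i==0 else 'near',np.round(X,4),e)
# vertical brightness profile across the blanks in B at mid row
print(B['color'][120,220:330].max(1).tolist())
E
```

```text
15.55 [0.47991452 0.33608068 0.26070237] [3.14127263e+00 2.51272108e-04 8.68481510e-02] [ 9.44449298e-01  1.86571361e-01 -1.18664477e-01  2.02805947e-05
 -1.26596691e+00  7.13189129e-01]
dark 152 px 474 148 ctr [0.5317 0.0351] len [0.029 0.013] yaw -85.2
dark 245 px 64 105 ctr [0.5418 0.5937] len [0.006 0.106] yaw -90.0
dark 2219 px 252 108 ctr [0.5549 0.346 ] len [0.151 0.027] yaw 2.9
pale 487 px 474 180 ctr [0.4875 0.0218] len [0.046 0.05 ] yaw -157.2
pale 1972 px 306 111 ctr [0.5567 0.274 ] len [0.155 0.029] yaw 2.1
pale 5402 px 443 167 ctr [0.5011 0.0722] len [0.19  0.111] yaw -82.0
dark 0 116 widths [np.int64(20), np.int64(20), np.int64(20)]
dark 49 167 widths [np.int64(20), np.int64(20), np.int64(19)]
dark far [ 0.6433  0.3519 -0.0181] [array([ 0.1, -0. ]), array([-0.1,  0. ])]
dark near [0.4784 0.343  0.0415] [array([ 0., -0.]), array([-0.,  0.])]
pale 0 118 widths [np.int64(17), np.int64(16), np.int64(16)]
pale 51 171 widths [np.int64(17), np.int64(16), np.int64(16)]
pale far [ 6.438e-01  2.743e-01 -5.000e-04] [array([ 0.2, -0. ]), array([-0.2,  0. ])]
pale near [0.4815 0.2757 0.0568] [array([-0.2,  0. ]), array([ 0.2, -0. ])]
[145, 108, 91, 88, 86, 88, 86, 88, 87, 86, 84, 88, 90, 94, 94, 94, 94, 94, 95, 95, 91, 76, 47, 35, 40, 45, 46, 50, 57, 62, 64, 69, 72, 75, 75, 73, 71, 70, 67, 67, 70, 93, 136, 168, 176, 178, 179, 176, 165, 127, 106, 104, 103, 104, 108, 105, 105, 100, 100, 94, 92, 93, 95, 92, 93, 95, 95, 94, 96, 98, 107, 116, 128, 140, 154, 166, 175, 185, 193, 200, 208, 212, 216, 219, 220, 219, 218, 216, 212, 201, 185, 176, 173, 172, 173, 172, 172, 173, 164, 159, 159, 159, 159, 158, 159, 158, 159, 159, 158, 158]
```

The dark blank measures 151 × 27 mm, with the camera right above it. Centre is (0.554,0.346), yaw 3°, axis height ≈0.042–0.044, and the pale one is 65 mm to −y. I go above it and stop just before the fingers straddle it.

Emit:
servo_tool --targets '[{"angular":[0,0,2],"xyz":[0,0,0],"claw":4.4},{"angular":[0,0,0],"xyz":[2.5,-0.2,0],"claw":4.4},{"angular":[0,0,0],"xyz":[3.0,-0.2,2],"claw":4.4},{"angular":[0,0,0],"xyz":[1.95,-0.2,3],"claw":4.4},{"angular":[0,0,0],"xyz":[0,0,4],"claw":4.4},{"angular":[0,0,0],"xyz":[0,0,4],"claw":4.4},{"angular":[0,0,0],"xyz":[0,0,3],"claw":4.4},{"angular":[0,0,0],"xyz":[0,0,2],"claw":4.4},{"angular":[0,0,0],"xyz":[0,0,1],"claw":4.4},{"angular":[0,0,0],"xyz":[0,0,0],"claw":4.4},{"angular":[0,0,0],"xyz":[0,0,0],"claw":4.4}]'

```text
t: 16.65
eef_pos: [0.5545, 0.3471, 0.0722]
ee_rot: [-3.14, -0.002, 0.054]
force: [-0.5, 1.0, 0.0]
width: 0.0442
gripper_force: 0.0
```

```bash
python3 - <<'E'
from h import *
s=monitor.get_state();print(s['t'],s['eef_pos'],s['ee_rot'],s['force'],s['width'])
E
```

```text
16.65 [0.55454714 0.34708381 0.07219567] [-3.14049016e+00 -1.59020331e-03  5.40297364e-02] [-0.46375889  1.00393535  0.02735048] 0.04422651197183834
```

Emit:
servo_tool --targets '[{"angular":[0,0,0],"xyz":[0,0.1,1],"claw":4.4},{"angular":[0,0,0],"xyz":[0,0,1],"claw":4.4},{"angular":[0,0,0],"xyz":[0,0,0.8],"claw":4.4},{"angular":[0,0,0],"xyz":[0,0,0],"claw":4.4}]'

```text
t: 17.05
eef_pos: [0.5534, 0.3445, 0.041]
ee_rot: [3.14, 0.002, 0.053]
force: [0.5, -0.0, -0.5]
width: 0.0442
gripper_force: 0.0
```

Emit:
servo_tool --targets '[{"angular":[0,0,0],"xyz":[0,0,0.6],"claw":4.4},{"angular":[0,0,0],"xyz":[0,0,0.4],"claw":4.4},{"angular":[0,0,0],"xyz":[0,0,0],"claw":4.4}]'

```text
t: 17.35
eef_pos: [0.5539, 0.3451, 0.0319]
ee_rot: [3.141, 0.001, 0.054]
force: [0.2, -0.1, 0.3]
width: 0.0443
gripper_force: 0.0
```

Emit:
servo_tool --targets '[{"angular":[0,0,0],"xyz":[0,0,0.4],"claw":4.4},{"angular":[0,0,0],"xyz":[0,0,0.4],"claw":4.4},{"angular":[0,0,0],"xyz":[0,0,0],"claw":4.4}]'

```text
t: 17.65
eef_pos: [0.5538, 0.3451, 0.024]
ee_rot: [3.141, 0.001, 0.053]
force: [0.2, -0.5, -0.2]
width: 0.0437
gripper_force: 0.0
```

Emit:
servo_tool --targets '[{"angular":[0,0,0],"xyz":[0,0,0.4],"claw":4.4},{"angular":[0,0,0],"xyz":[0,0,0.4],"claw":4.4},{"angular":[0,0,0],"xyz":[0,0,0],"claw":4.4}]'

```text
t: 17.95
eef_pos: [0.5538, 0.345, 0.0159]
ee_rot: [3.141, 0.001, 0.054]
force: [-0.5, 0.5, -0.2]
width: 0.0436
gripper_force: 0.0
```

```bash
python3 - <<'E'
from h import *
a=grab('scene')
s=monitor.get_state();print(s['t'],s['eef_pos'],s['ee_rot'],s['force'],s['moment'],s['width'])
cv2.imwrite('pics/g.png',a['color'])
E
```

```text
18.0 [0.55395148 0.34516771 0.01622371] [3.14110070e+00 5.24778025e-04 5.36164660e-02] [-0.30241873 -0.55857352 -1.45785986] [-0.11695707 -0.04269078 -0.0008014 ] 0.04426877508637228
```

There is no contact at TCP z=0.016, so the height correction is confirmed: tips are at ≈28 mm. I go a last 4 mm down and close.

Emit:
servo_tool --targets '[{"angular":[0,0,0],"xyz":[0,0,0.4],"claw":4.4},{"angular":[0,0,0],"xyz":[0,0,0],"claw":3.4},{"angular":[0,0,0],"xyz":[0,0,0],"claw":2.9},{"angular":[0,0,0],"xyz":[0,0,0],"claw":2.4},{"angular":[0,0,0],"xyz":[0,0,0],"claw":2.2},{"angular":[0,0,0],"xyz":[0,0,0],"claw":2.2},{"angular":[0,0,0],"xyz":[0,0,0],"claw":2.2}]' --force 15

```text
t: 18.7
eef_pos: [0.5542, 0.3454, 0.0127]
ee_rot: [-3.142, -0.0, 0.054]
force: [0.2, -0.5, 0.3]
width: 0.0278
gripper_force: 15.0
```

The blank is gripped (27.8 mm at 15 N). I lift it, carry it over the bed, and turn it in line with the clamp.

Emit:
servo_tool --targets '[{"angular":[0,0,0],"xyz":[0,0,-0.8],"claw":2.2},{"angular":[0,0,0],"xyz":[0,0,-2],"claw":2.2},{"angular":[0,0,0],"xyz":[0,0,-3],"claw":2.2},{"angular":[0,0,0],"xyz":[0,0,-4],"claw":2.2},{"angular":[0,0,0],"xyz":[0,0,-3],"claw":2.2},{"angular":[0,0,0],"xyz":[-0.4,1.5,-1],"claw":2.2},{"angular":[0,0,0],"xyz":[-0.9,3.2,0],"claw":2.2},{"angular":[0,0,0],"xyz":[-0.9,3.2,0],"claw":2.2},{"angular":[0,0,0],"xyz":[-0.9,3.2,0],"claw":2.2},{"angular":[0,0,0],"xyz":[-0.9,3.2,0],"claw":2.2},{"angular":[0,0,0],"xyz":[-0.9,3.2,0],"claw":2.2},{"angular":[0,0,0],"xyz":[-0.9,3.2,0],"claw":2.2},{"angular":[0,0,0],"xyz":[-0.9,3.2,0],"claw":2.2},{"angular":[0,0,0],"xyz":[-0.6,2.2,0],"claw":2.2},{"angular":[0,0,0],"xyz":[-0.4,1.2,0],"claw":2.2}]'

```text
t: 20.2
eef_pos: [0.4907, 0.0666, 0.1507]
ee_rot: [-3.142, 0.0, 0.052]
force: [0.2, 0.8, -0.4]
width: 0.0275
gripper_force: 15.0
```

Emit:
servo_tool --targets '[{"angular":[0,0,6],"xyz":[0,0,0],"claw":2.2},{"angular":[0,0,6.8],"xyz":[0,0,0],"claw":2.2},{"angular":[0,0,6.8],"xyz":[0,0,0],"claw":2.2},{"angular":[0,0,6.8],"xyz":[0,0,0],"claw":2.2},{"angular":[0,0,6.8],"xyz":[0,0,0],"claw":2.2},{"angular":[0,0,6.8],"xyz":[0,0,0],"claw":2.2},{"angular":[0,0,6.8],"xyz":[0,0,0],"claw":2.2},{"angular":[0,0,6.8],"xyz":[0,0,0],"claw":2.2},{"angular":[0,0,6.8],"xyz":[0,0,0],"claw":2.2},{"angular":[0,0,6.8],"xyz":[0,0,0],"claw":2.2},{"angular":[0,0,6.8],"xyz":[0,0,0],"claw":2.2},{"angular":[0,0,6.8],"xyz":[0,0,0],"claw":2.2},{"angular":[0,0,4.2],"xyz":[0,0,0],"claw":2.2},{"angular":[0,0,0],"xyz":[0,0,0],"claw":2.2},{"angular":[0,0,0],"xyz":[0,0,0],"claw":2.2}]'

```text
t: 21.7
eef_pos: [0.4918, 0.0687, 0.1506]
ee_rot: [3.141, 0.0, -1.427]
force: [0.3, 0.2, -0.2]
width: 0.0275
gripper_force: 15.0
```

```bash
cat > st.py <<'E'
from h import *
import pickle
X=np.array([-.1399,.9902]);Y=np.array([-.9902,-.1399])
s=monitor.get_state();d=s['eef_pos'][:2]-(.5134,-.0668)
print(s['t'],'clamp x,y,z',np.round([d@X*1e3,d@Y*1e3,s['eef_pos'][2]*1e3],1),'yaw',np.degrees(s['ee_rot'][2]),'F',np.round(s['force'],1),'w',s['width'],s['gripper_force'])
E
python3 st.py
```

```text
21.7 clamp x,y,z [137.2   2.5 150.6] yaw -81.78677655395497 F [ 0.3  0.2 -0.2] w 0.027479378699064624 15.000122040510178
```

Emit:
servo_tool --targets '[{"angular":[0,0,0.2],"xyz":[0,0,2],"claw":2.2},{"angular":[0,0,0],"xyz":[0,0,3],"claw":2.2},{"angular":[0,0,0],"xyz":[0,0,3],"claw":2.2},{"angular":[0,0,0],"xyz":[0,0,1],"claw":2.2},{"angular":[0,0,0],"xyz":[0,0,0],"claw":2.2},{"angular":[0,0,0],"xyz":[0,0,0],"claw":2.2}]'

```text
t: 22.3
eef_pos: [0.4927, 0.0689, 0.0616]
ee_rot: [-3.141, -0.0, -1.432]
force: [-0.1, -0.2, -0.3]
width: 0.0274
gripper_force: 15.0
```

```bash
python3 st.py
```

```text
22.3 clamp x,y,z [137.3   1.5  61.6] yaw -82.0647790459283 F [-0.1 -0.2 -0.3] w 0.027388755942417735 15.000003576278687
```

Emit:
servo_tool --targets '[{"angular":[0,0,0],"xyz":[0,0,1],"claw":2.2},{"angular":[0,0,0],"xyz":[0,0,1.5],"claw":2.2},{"angular":[0,0,0],"xyz":[0,0,1.2],"claw":2.2},{"angular":[0,0,0],"xyz":[0,0,0.6],"claw":2.2},{"angular":[0,0,0],"xyz":[0,0,0],"claw":2.2}]'

```text
t: 22.8
eef_pos: [0.4918, 0.0685, 0.0173]
ee_rot: [3.141, -0.0, -1.433]
force: [-0.3, -0.4, -0.4]
width: 0.0276
gripper_force: 15.0
```

```bash
python3 st.py
```

```text
22.8 clamp x,y,z [137.    2.5  17.3] yaw -82.12087852053396 F [-0.3 -0.4 -0.4] w 0.027597191861297315 15.00002145767212
```

Free so far, 4.5 mm above its seat. I shift 2 mm toward the centre line and lower.

Emit:
servo_tool --targets '[{"angular":[0,0,-0.1],"xyz":[0,-0.2,0.2],"claw":2.2},{"angular":[0,0,0],"xyz":[0,0,0.2],"claw":2.2},{"angular":[0,0,0],"xyz":[0,0,0],"claw":2.2},{"angular":[0,0,0],"xyz":[0,0,0],"claw":2.2}]'

```text
t: 23.2
eef_pos: [0.494, 0.069, 0.0139]
ee_rot: [-3.141, 0.0, -1.432]
force: [0.2, 0.2, -0.4]
width: 0.0276
gripper_force: 15.0
```

```bash
python3 st.py
```

```text
23.2 clamp x,y,z [137.2   0.2  13.9] yaw -82.02731925059051 F [ 0.2  0.2 -0.4] w 0.027607748324138322 15.000042915344238
```

Emit:
servo_tool --targets '[{"angular":[0,0,0],"xyz":[0,0,0.1],"claw":2.2},{"angular":[0,0,0],"xyz":[0,0,0],"claw":2.2},{"angular":[0,0,0],"xyz":[0,0,0],"claw":2.2}]'

```text
t: 23.5
eef_pos: [0.4939, 0.0689, 0.0127]
ee_rot: [-3.141, 0.0, -1.432]
force: [-0.2, 0.0, 0.0]
width: 0.0276
gripper_force: 15.0
```

Emit:
servo_tool --targets '[{"angular":[0,0,0],"xyz":[0,0,0.1],"claw":2.2},{"angular":[0,0,0],"xyz":[0,0,0],"claw":2.2},{"angular":[0,0,0],"xyz":[0,0,0],"claw":2.2}]'

```text
t: 23.8
eef_pos: [0.494, 0.0689, 0.0126]
ee_rot: [-3.141, -0.0, -1.431]
force: [-4.0, 0.4, 11.2]
width: 0.0278
gripper_force: 15.0
```

Seated: 11 N at z=0.0126, the same height as in the rack. I ease up 1 mm and open gently.

Emit:
servo_tool --targets '[{"angular":[0,0,0],"xyz":[0,0,-0.1],"claw":2.6},{"angular":[0,0,0],"xyz":[0,0,0],"claw":2.8},{"angular":[0,0,0],"xyz":[0,0,0],"claw":2.9},{"angular":[0,0,0],"xyz":[0,0,0],"claw":3.0},{"angular":[0,0,0],"xyz":[0,0,0],"claw":3.2},{"angular":[0,0,0],"xyz":[0,0,0],"claw":3.6},{"angular":[0,0,0],"xyz":[0,0,0],"claw":4.2},{"angular":[0,0,0],"xyz":[0,0,0],"claw":4.4},{"angular":[0,0,0],"xyz":[0,0,0],"claw":4.4}]'

```text
t: 24.7
eef_pos: [0.4939, 0.0689, 0.0126]
ee_rot: [3.142, 0.0, -1.432]
force: [0.3, 0.0, 0.8]
width: 0.0435
gripper_force: 0.0
```

Emit:
servo_tool --targets '[{"angular":[0,0,0],"xyz":[0,0,-0.5],"claw":4.4},{"angular":[0,0,0],"xyz":[0,0,-1.5],"claw":4.4},{"angular":[0,0,0],"xyz":[0,0,-3],"claw":4.4},{"angular":[0,0,0],"xyz":[0,0,-4],"claw":4.4},{"angular":[0,0,0],"xyz":[0,0,-4],"claw":5},{"angular":[0,0,0],"xyz":[0,0,-4],"claw":6},{"angular":[0,0,0],"xyz":[0,0,-4],"claw":7},{"angular":[0,0,0],"xyz":[-2,0,-3],"claw":8},{"angular":[0,0,0],"xyz":[-3,0,-2],"claw":8.7},{"angular":[0,0,0],"xyz":[-3,0,0],"claw":8.7},{"angular":[0,0,0],"xyz":[-2,0,0],"claw":8.7},{"angular":[0,0,0],"xyz":[0,0,0],"claw":8.7},{"angular":[0,0,0],"xyz":[0,0,0],"claw":8.7}]'

```text
t: 26.0
eef_pos: [0.4797, 0.168, 0.2728]
ee_rot: [3.141, -0.0, -1.43]
force: [0.8, 0.2, 0.3]
width: 0.0871
gripper_force: 0.0
```

```bash
python3 st.py; python3 - <<'E'
from h import *
import pickle
X=np.array([-.1399,.9902]);Y=np.array([-.9902,-.1399])
f=grab('wrist');pickle.dump(f,open('w5.pkl','wb'))
h=cv2.cvtColor(f['color'],cv2.COLOR_BGR2HSV);H,S,V=[h[...,i].astype(int) for i in range(3)]
m=((V<85)&(S>90)&((H<18)|(H>165))).astype(np.uint8);m[215:]=0
m=cv2.morphologyEx(m,cv2.MORPH_OPEN,np.ones((3,3)))
for c in sorted(cv2.findContours(m,cv2.RETR_EXTERNAL,cv2.CHAIN_APPROX_NONE)[0],key=cv2.contourArea)[-3:]:
    bx=cv2.boxPoints(cv2.minAreaRect(c));P=np.array([plane(f,*b,.044)[:2] for b in bx])-(.5134,-.0668)
    print(cv2.contourArea(c),np.round(bx).tolist(),'clamp mm',np.round(np.c_[P@X,P@Y]*1e3).tolist())
cv2.imwrite('pics/w5.png',cv2.resize(f['color'],(800,600),interpolation=cv2.INTER_CUBIC))
E
```

```text
26.0 clamp x,y,z [237.2   0.5 272.8] yaw -81.96151726087415 F [0.8 0.2 0.3] w 0.08705523990799524 0.0
1215.5 [[55.0, 156.0], [84.0, 96.0], [127.0, 117.0], [99.0, 177.0]] clamp mm [[223.0, -287.0], [141.0, -231.0], [169.0, -175.0], [254.0, -228.0]]
1498.5 [[-2.0, 84.0], [59.0, 59.0], [73.0, 93.0], [12.0, 118.0]] clamp mm [[126.0, -344.0], [96.0, -255.0], [138.0, -245.0], [170.0, -336.0]]
2335.5 [[244.0, 28.0], [265.0, 28.0], [265.0, 153.0], [244.0, 153.0]] clamp mm [[60.0, -13.0], [60.0, 14.0], [219.0, 16.0], [219.0, -14.0]]
```

The blank lies still in the bed: clamp x ≈60–215, y ≈ -13..+15, straight. Now I go to the handles with the fingers open and straddle them, 6 mm towards the moving side.

Emit:
servo_tool --targets '[{"angular":[0,0,0],"xyz":[1.5,0,0],"claw":8.7},{"angular":[0,0,0],"xyz":[3,0,0],"claw":8.7},{"angular":[0,0,0],"xyz":[3.5,0,0],"claw":8.7},{"angular":[0,0,0],"xyz":[3.5,0,0],"claw":8.7},{"angular":[0,0,0],"xyz":[3.5,0,0],"claw":8.7},{"angular":[0,0,0],"xyz":[3.5,-0.1,0],"claw":8.7},{"angular":[0,0,0],"xyz":[3.5,-0.1,0],"claw":8.7},{"angular":[0,0,0],"xyz":[3.5,-0.1,0],"claw":8.7},{"angular":[0,0,0],"xyz":[3.5,0,1],"claw":8.7},{"angular":[0,0,0],"xyz":[2.2,0,2.5],"claw":8.7},{"angular":[0,0,0],"xyz":[0,0,4],"claw":8.7},{"angular":[0,0,0],"xyz":[0,0,4],"claw":8.7},{"angular":[0,0,0],"xyz":[0,0,4],"claw":8.7},{"angular":[0,0,0],"xyz":[0,0,2.5],"claw":8.7},{"angular":[0,0,0],"xyz":[0,0,1],"claw":8.7},{"angular":[0,0,0],"xyz":[0,0,0],"claw":8.7},{"angular":[0,0,0],"xyz":[0,0,0],"claw":8.7}]'

```text
t: 27.75
eef_pos: [0.527, -0.1413, 0.0839]
ee_rot: [-3.14, -0.001, -1.432]
force: [0.6, 0.0, 0.9]
width: 0.0869
gripper_force: 0.0
```

```bash
python3 st.py
```

```text
27.75 clamp x,y,z [-75.6  -3.1  83.9] yaw -82.03761542741026 F [0.6 0.  0.9] w 0.08688423814964819 0.0
```

Emit:
servo_tool --targets '[{"angular":[0,0,0],"xyz":[0,0,1.5],"claw":8.7},{"angular":[0,0,0],"xyz":[0,0,1.5],"claw":8.7},{"angular":[0,0,0],"xyz":[0,0,1],"claw":8.7},{"angular":[0,0,0],"xyz":[0,0,0],"claw":8.7}]'

```text
t: 28.15
eef_pos: [0.5262, -0.1407, 0.0426]
ee_rot: [3.141, 0.0, -1.432]
force: [-0.3, -0.0, 0.1]
width: 0.0873
gripper_force: 0.0
```

Emit:
servo_tool --targets '[{"angular":[0,0,0],"xyz":[0,0,1],"claw":8.7},{"angular":[0,0,0],"xyz":[0,0,1],"claw":8.7},{"angular":[0,0,0],"xyz":[0,0,0.9],"claw":8.7},{"angular":[0,0,0],"xyz":[0,0,0],"claw":8.7}]'

```text
t: 28.55
eef_pos: [0.5252, -0.1407, 0.0122]
ee_rot: [3.139, 0.0, -1.432]
force: [-0.4, -1.0, 0.2]
width: 0.0869
gripper_force: 0.0
```

Emit:
servo_tool --targets '[{"angular":[0,0,0],"xyz":[0,0.3,0],"claw":8.0},{"angular":[0,0,0],"xyz":[0,0.3,0],"claw":7.6},{"angular":[0,0,0],"xyz":[0,0,0],"claw":7.2},{"angular":[0,0,0],"xyz":[0,0,0],"claw":7.0},{"angular":[0,0,0],"xyz":[0,0,0],"claw":7.0}]' --force 40

```text
t: 29.05
eef_pos: [0.521, -0.1415, 0.0142]
ee_rot: [-3.14, -0.0, -1.431]
force: [2.3, -1.1, 1.2]
width: 0.0704
gripper_force: 0.8
```

```bash
python3 st.py
```

```text
29.05 clamp x,y,z [-75.    2.9  14.2] yaw -82.01565715123705 F [ 2.3 -1.1  1.2] w 0.07040070740281486 0.8448428416159004
```

The centre is at clamp (-75,2.9), and the finger is just touching the moving handle. I squeeze gradually.

Emit:
servo_tool --targets '[{"angular":[0,0,0],"xyz":[0,0,0],"claw":6.5},{"angular":[0,0,0],"xyz":[0,0,0],"claw":6.0},{"angular":[0,0,0],"xyz":[0,0,0],"claw":5.5},{"angular":[0,0,0],"xyz":[0,0,0],"claw":5.0},{"angular":[0,0,0],"xyz":[0,0,0],"claw":4.6},{"angular":[0,0,0],"xyz":[0,0,0],"claw":4.3},{"angular":[0,0,0],"xyz":[0,0,0],"claw":4.0},{"angular":[0,0,0],"xyz":[0,0,0],"claw":4.0}]'

```text
t: 29.85
eef_pos: [0.5254, -0.1412, 0.0148]
ee_rot: [-3.133, -0.001, -1.43]
force: [11.9, -2.9, -3.1]
width: 0.0406
gripper_force: 12.9
```

```bash
python3 st.py
```

```text
29.85 clamp x,y,z [-75.4  -1.4  14.8] yaw -81.93522304148755 F [11.9 -2.9 -3.1] w 0.04055321846522615 12.907681111246347
```

Emit:
servo_tool --targets '[{"angular":[0,0,0],"xyz":[0,0,0],"claw":3.8},{"angular":[0,0,0],"xyz":[0,0,0],"claw":3.6},{"angular":[0,0,0],"xyz":[0,0,0],"claw":3.4},{"angular":[0,0,0],"xyz":[0,0,0],"claw":3.3},{"angular":[0,0,0],"xyz":[0,0,0],"claw":3.3},{"angular":[0,0,0],"xyz":[0,0,0],"claw":3.3}]'

```text
t: 30.45
eef_pos: [0.5216, -0.1418, 0.0145]
ee_rot: [-3.139, -0.001, -1.431]
force: [3.8, -4.0, 5.8]
width: 0.0334
gripper_force: 16.2
```

```bash
python3 st.py
```

```text
30.45 clamp x,y,z [-75.4   2.3  14.5] yaw -82.00496766121213 F [ 3.8 -4.   5.8] w 0.03338442571048107 16.17423579096794
```

Width is 33.4 mm, about at the last tooth. I squeeze slightly more, then release and watch whether it holds.

Emit:
servo_tool --targets '[{"angular":[0,0,0],"xyz":[0,0,0],"claw":3.2},{"angular":[0,0,0],"xyz":[0,0,0],"claw":3.2},{"angular":[0,0,0],"xyz":[0,0,0],"claw":3.2},{"angular":[0,0,0],"xyz":[0,0,0],"claw":3.4},{"angular":[0,0,0],"xyz":[0,0,0],"claw":3.6},{"angular":[0,0,0],"xyz":[0,0,0],"claw":3.8},{"angular":[0,0,0],"xyz":[0,0,0],"claw":4.0},{"angular":[0,0,0],"xyz":[0,0,0],"claw":4.2},{"angular":[0,0,0],"xyz":[0,0,0],"claw":4.2}]'

```text
t: 31.35
eef_pos: [0.5192, -0.1415, 0.0131]
ee_rot: [3.14, 0.0, -1.432]
force: [-1.1, 0.1, -0.1]
width: 0.0417
gripper_force: 0.0
```

```bash
python3 st.py
```

```text
31.35 clamp x,y,z [-74.7   4.7  13.1] yaw -82.04246184563132 F [-1.1  0.1 -0.1] w 0.04168498136027589 0.0
```

No load at 42 mm, so the ratchet holds. I open fully, rise, and check from above.

Emit:
servo_tool --targets '[{"angular":[0,0,0],"xyz":[0,0,0],"claw":5.5},{"angular":[0,0,0],"xyz":[0,0,0],"claw":7},{"angular":[0,0,0],"xyz":[0,0,0],"claw":8.0},{"angular":[0,0,0],"xyz":[0,0,0],"claw":8.0},{"angular":[0,0,0],"xyz":[0,0,-1],"claw":8.0},{"angular":[0,0,0],"xyz":[0,0,-2],"claw":8.0},{"angular":[0,0,0],"xyz":[0,0,-3.5],"claw":8.0},{"angular":[0,0,0],"xyz":[0,0,-4],"claw":8.0},{"angular":[0,0,0],"xyz":[0,0,-4],"claw":8.0},{"angular":[0,0,0],"xyz":[0,0,-4],"claw":8.0},{"angular":[0,0,0],"xyz":[-2,0,-4],"claw":8.0},{"angular":[0,0,0],"xyz":[-3.5,0,-3],"claw":8.0},{"angular":[0,0,0],"xyz":[-3.5,0,-1],"claw":8.0},{"angular":[0,0,0],"xyz":[-3.5,0,0],"claw":8.0},{"angular":[0,0,0],"xyz":[-3.5,0,0],"claw":8.0},{"angular":[0,0,0],"xyz":[-2,0,0],"claw":8.0},{"angular":[0,0,0],"xyz":[0,0,0],"claw":8.0},{"angular":[0,0,0],"xyz":[0,0,0],"claw":8.0}]'

```text
t: 33.15
eef_pos: [0.4951, 0.037, 0.2793]
ee_rot: [-3.141, 0.0, -1.43]
force: [-0.2, -0.7, -0.5]
width: 0.0801
gripper_force: 0.0
```

```bash
python3 st.py; python3 - <<'E'
from h import *
w=grab('wrist')['color'];s=grab('scene')['color']
cv2.imwrite('pics/final.png',np.hstack([cv2.resize(w[0:220,180:380],(400,440),interpolation=cv2.INTER_CUBIC),cv2.resize(s[140:280,180:380],(400,440),interpolation=cv2.INTER_CUBIC)]))
E
```

```text
33.15 clamp x,y,z [105.4   3.6 279.3] yaw -81.94543457581365 F [-0.2 -0.7 -0.5] w 0.080053183656152 0.0
```

View pics/final.png

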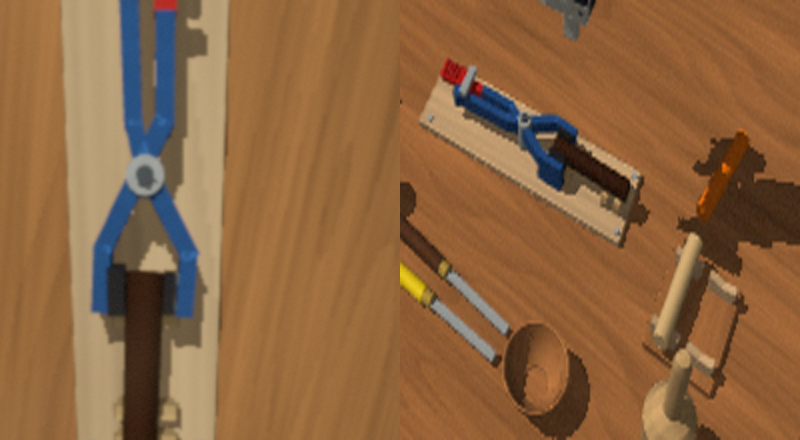

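The final view shows the dark blank lying straight in the bed, its end between the closed pads (crop ~(145,290)). The paddle is at rest, and the pale blank and bystanders are in place. I hand the job in.

```bash
python3 -c "
from station import order
print(order.job_done())"
```

```text
the job is handed in; nothing more can be done
None
```

The clamp was released with the paddle, the dark blank laid in the bed and clamped with the ratchet holding, and the pale blank and other things left where they stood; the job was handed in at about 33 s.

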